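# Clear up the repair bench: empty the scrap tray, stand the bottles

## Robot

A 6-joint arm with a two-finger parallel gripper is mounted at the origin on the work surface. World frame = base frame: x ahead of the robot, y to its left, z up, the work surface at z = 0. Lengths are in m, angles in rad, forces in N, time in s.
With the tool pointing down it reaches from about 0.3 to 0.775 m from the base axis. Payload 14.6 kg.
Tool frame: the origin (TCP) lies midway between the tips of the shut fingers; the grasp point (between the pads) lies 19 mm behind it; y points along the fingers, x is the direction in which the jaws open and shut, and the axes are right-handed (so a half turn about y gives the same grasp; the last joint's range is limited). The gripper opens to 85 mm and grips with 20 to 120 N. Pads are 22 mm wide; open, the fingers measure 114 mm over their backs; the gripper's body (76 mm by 85 mm) begins 54 mm behind the grasp point. The pads swing forward as they close: fully open they stand 13 mm farther back than shut.
Start: joints at [1.279, 0.3, 1.521, -0, 1.321, -0.067], TCP at [0.123, 0.536, 0.231] pointing down, gripper open.
Joint ranges: [-3.03, 3.03], [-0.79, 2.21], [0.23, 2.52], [-1.04, 4.18], [0, 3.07], [-2.55, 2.55]. Speed limits (rad/s): [2.22, 2.22, 2.57, 3.14, 3.14, 3.14].

## Interface

Orientations are given as a unit quaternion [x, y, z, w].
In Python, from rig import telemetry, optics, manip gives the robot as it stands.
- The arm moves only by the tool jog_arm, never from a script. Its argument "series" is one flat list of numbers, 7 for each row, row after row: the finger opening in mm, from 0 to 85.4, then the shift along the world's x, y, z in mm, then the turn, a rotation vector about the world's x, y, z in rad. In form: [grip, x, y, z, wx, wy, wz, grip, x, y, z, wx, wy, wz, ...]. A call has exactly 5 rows; each row shifts and turns the pose as measured when the row begins; what a row does not reach is not made up. A row lasts 1/8 s, in which the tool goes at most 62.5 mm and 10.7 degrees, less where a joint would pass 70% of its speed; a pose out of reach is approached as far as the arm can. A call is refused whole if a number of a shift passes 62.5 or a number of a turn 0.188, either way. A call with a gripper value outside its range is refused whole. The fingers move at their own pace and stop on an object; "newtons" is the grip in N (left out, the last holds). Time passes only in rows, so rows that do not move let the fingers close, or fill a call up. It gives the time, the measured TCP pose, the force and the opening at its end, in the units of the state.
- telemetry.get_obs(): the state, without advancing time (a new reading comes with each control period).
- optics.get_image(name): name is "scene" or "top" or "wrist"; returns a dict with "color" (480x640x3 uint8, blue, green, red), "z_map" (480x640 float32, m along the optical axis (not along the pixel's ray), 0 where there is no reading), "fx", "fy", "cx", "cy" (pixels), "D" ([k1, k2, p1, p2, k3] as OpenCV has them; the pictures are not rectified), "rvec" (rotation vector, rad) and "tvec" (3), from world to camera coordinates, as OpenCV has them. Camera axes: x right, y down, z forward; pixel columns grow to the right and rows downward; lengths in m; the calibration is good to about 2 mm. A picture is of the moment at which its call begins.
- manip.hand_in(): hands the job in, once; it reports no verdict.
The state is a dict: "t": time; "joints": joint angles; "dq": joint speeds; "tau": joint torques, N m; "tool_pos": TCP position; "orientation": TCP orientation; "wrist_force": force on the tool from outside, world axes, zero at the start; "torque": the same for the moment, N m; "grip_width": finger opening in m.
Only numpy, scipy, OpenCV 4.12 (cv2) and the standard library are available. Lean on these libraries where they do the work, as an engineer would, in place of code of your own. Each camera call takes 0.05 s, during which the arm holds its last target.

## Task

Clear up the bench after a repair: take the lid off the dark scrap bin and lay it flat on the bench, then tip the three burnt-out parts out of the red scoop tray into the bin; after that set the empty tray back down on the bench the right way up and put the lid back on the bin, properly seated. Stand every tipped-over bottle (two or three of them, at any point in the job) upright on the floor of the wooden lane beside the bottles already standing there. Never knock the standing bottles over, leave them upright in the lane, and leave the cutters, tape and screwdriver where they lie.

Things in the scene. Friction and masses are not known exactly. Their poses are not given: they have to be found in the camera images.
- bottle1: white (purple label, black nozzle) square bottle, body 48 x 48 x 100 mm, round neck and cap (up to 30 mm wide) to 130 mm, about 0.2 kg, centre of mass about 29 mm above its base. Origin: centre of its base; z points from base to cap. Starts lying on a side on the bench beyond the lane (axis 24 mm up), cap away from the robot (world +x) within 0.3 rad. May be absent
- bottle2: black (red label, white cap) square bottle, body 48 x 48 x 100 mm, round neck and cap (up to 30 mm wide) to 130 mm, about 0.2 kg, centre of mass about 29 mm above its base. Origin: centre of its base; z points from base to cap. Starts lying on a side on the bench beyond the lane (axis 24 mm up), cap away from the robot (world +x) within 0.3 rad. May be absent
- bottle3: yellow (white label, red cap) square bottle, body 48 x 48 x 100 mm, round neck and cap (up to 30 mm wide) to 130 mm, about 0.2 kg, centre of mass about 29 mm above its base. Origin: centre of its base; z points from base to cap. Starts lying on a side on the bench beyond the lane (axis 24 mm up), cap away from the robot (world +x) within 0.3 rad. May be absent
- lane: fixed open wooden trough, 100 mm (its x, pointing away from the robot) by 510 mm (its y). Bottles stand on its floor, 12 mm above the bench and 84 x 494 mm, between walls 8 mm thick whose tops are 57 mm above the bench. Origin: centre of its underside, at bench level
- standing1: amber round bottle standing in the lane, 44 mm diameter, 95 mm high, 120 mm with its cap, 0.35 kg, loose. Origin: centre of its base. One of the two stands near the lane's -y end, one near its middle (which varies): room for one bottle between them, for two from the middle one to the +y end
- standing2: aluminium (blue label) round bottle standing in the lane, 44 mm diameter, 95 mm high, 120 mm with its cap, 0.35 kg, loose. Origin: centre of its base. One of the two stands near the lane's -y end, one near its middle (which varies): room for one bottle between them, for two from the middle one to the +y end
- bin: fixed dark steel square scrap bin, outside 150 x 150 x 120 mm high, walls 4 mm, open top. Origin: centre of its underside, on the bench; z up
- lid: loose bright square lid of the bin, 0.22 kg: plate 156 x 156 x 5 mm over a 120 x 120 x 8 mm plug that sits loosely in the bin's 142 mm mouth. Origin: centre of the plug's underside, 112 mm above the bin's origin when seated. Black round knob, 32 mm diameter, 33 to 53 mm above the origin, on a 16 mm stem
- tray: loose red scoop tray, 96 x 96 mm, floor 4 mm thick, walls 30 mm high on three sides, its -x side (the spout, roughly towards the robot) open without a lip. 0.25 kg. Black handle bar along its y across the centre: 96 mm long, 12 mm thick (along x), 18 mm tall, its middle 85 mm above the origin, clear beneath. Origin: centre of its underside
- part1: burnt-out transformer block 28 x 30 x 26 mm, dark with a copper band, 0.05 kg, lying loose on the tray's floor, which it slides off at about 27 to 36 degrees. Origin: centre of its underside
- part2: burnt-out transformer block 28 x 30 x 26 mm, dark with a yellow band, 0.05 kg, lying loose on the tray's floor, which it slides off at about 27 to 36 degrees. Origin: centre of its underside
- part3: burnt-out transformer block 28 x 30 x 26 mm, dark with a brass band, 0.05 kg, lying loose on the tray's floor, which it slides off at about 27 to 36 degrees. Origin: centre of its underside
- cutters: side cutters with orange handles lying flat, 130 mm long, 75 mm wide; leave alone. Origin: about the middle, underside
- tape: roll of blue tape, 90 mm diameter, 24 mm high; leave alone. Origin: centre of its underside
- screwdriver: screwdriver with orange handle lying at the left, about 200 mm long along its x; leave alone. Origin: on its underside near the middle
Not all that is in view belongs to the job. Leave any turquoise look-alike of the part2 alone.

How it is judged:
By the outcome, as a careful person would: the job done as asked, in the order asked, and still so for the second after the job is handed in, with the robot touching nothing.
Of bottle1, bottle2, bottle3 only 2 to 3 are there at a start; the rules pass over those that are not, and their reading is None.
At some moment in a run one of bottle1, bottle2, bottle3 may be knocked a few centimetres aside while the robot is not near it.
It also fails if it takes over 200 s, if anything falls off the work surface, if the arm or the gripper's body presses on something with over 40 N, if the wrist force passes 120 N, or if a joint passes its speed limit or range.

## Working session

There is one attempt and no reset: what is moved stays moved. The work goes in short steps, Python scripts to look and compute and a tool call to move; the robot and the scene stay as the last step left them, time stands still between calls to the robot, and variables do not carry over. Pictures are saved under pics/ and viewed, and the job is handed in when it is done.

Besides the shell and the picture viewer there is one more tool, called after "Emit:" in YAML: its name, and indented under it one key for each argument. jog_arm: Moves the arm, as the interface text tells. Its arguments: {"type":"object","properties":{"series":{"type":"array"},"newtons":{"type":"number"}},"required":["series"]}

```bash
ls; mkdir -p pics; cat > h.py <<'E'
import numpy as np, cv2
from rig import telemetry, optics, manip
def shot(name,fn=None):
    d=optics.get_image(name)
    if fn: cv2.imwrite('pics/'+fn,d['color'])
    return d
def cam(d):
    K=np.array([[d['fx'],0,d['cx']],[0,d['fy'],d['cy']],[0,0,1.]]);R,_=cv2.Rodrigues(np.array(d['rvec'],float));return K,np.array(d['D'],float),R,np.array(d['tvec'],float).reshape(3)
def plane(d,uv,z):
    K,D,R,t=cam(d);p=cv2.undistortPoints(np.array(uv,float).reshape(-1,1,2),K,D).reshape(-1,2)
    r=np.c_[p,np.ones(len(p))]@R;o=-R.T@t
    return o+r*((z-o[2])/r[:,2])[:,None]
def cloud(d,uv=None):
    K,D,R,t=cam(d);z=d['z_map']
    if uv is None:
        v,u=np.mgrid[0:480,0:640];uv=np.c_[u.ravel(),v.ravel()]
    uv=np.array(uv);zz=z[uv[:,1].astype(int),uv[:,0].astype(int)]
    p=cv2.undistortPoints(uv.astype(float).reshape(-1,1,2),K,D).reshape(-1,2)
    return (np.c_[p,np.ones(len(p))]*zz[:,None]-t)@R, zz>0
def proj(d,P):
    K,D,R,t=cam(d);return cv2.projectPoints(np.array(P,float).reshape(-1,3),np.array(d['rvec'],float),t,K,D)[0].reshape(-1,2)
def st():
    o=telemetry.get_obs();return o
E
python3 - <<'E'
from h import *
for n in ['scene','top','wrist']:
    d=shot(n,n+'0.png');K,D,R,t=cam(d);print(n,d['fx'],-R.T@t,R[2])
o=st();print(o)
E
```

```text
pics
scene 465.22997926219347 [1.18778807 0.24915916 0.84458734] [-0.62790517 -0.27616261 -0.72764642]
top 578.8803558993618 [ 0.41215177 -0.04865863  1.27865207] [ 8.54734748e-02 -8.04275962e-04 -9.96340122e-01]
wrist 399.26473984299145 [0.04528318 0.55325155 0.37333827] [ 0.3022902  -0.0706392  -0.95059494]
{'t': 0.15, 'joints': array([ 1.27943687e+00,  3.00347759e-01,  1.52143041e+00, -3.05750350e-06,
        1.32069580e+00, -6.65742372e-02]), 'dq': array([ 0.00140962, -0.0009027 , -0.00183261, -0.00011174, -0.00109846,
       -0.00018866]), 'tau': array([ 9.42165316e-04, -5.43660951e+01, -3.61888075e+01, -7.87708859e-05,
        3.08965966e-03,  3.25656038e-05]), 'tool_pos': array([0.12253301, 0.5359984 , 0.23085272]), 'orientation': array([ 0.55310159,  0.44051197, -0.44102283, -0.5527447 ]), 'wrist_force': array([-0.37382956,  0.26092028,  0.48006877]), 'torque': array([-0.03491296,  0.01118194,  0.07946966]), 'grip_width': 0.08537585823871763}
```

View pics/top0.png

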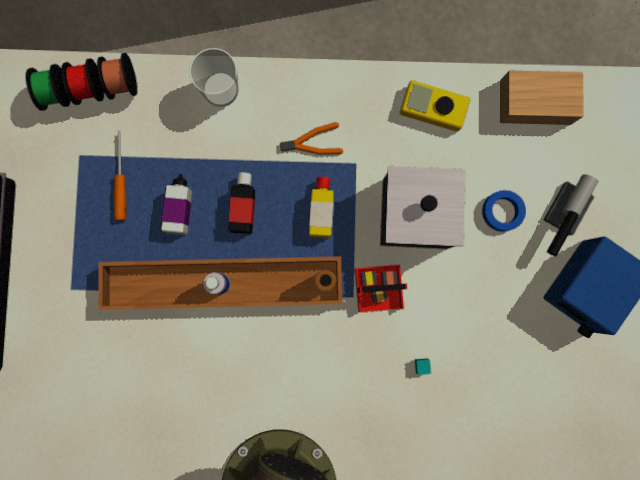

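View pics/scene0.png

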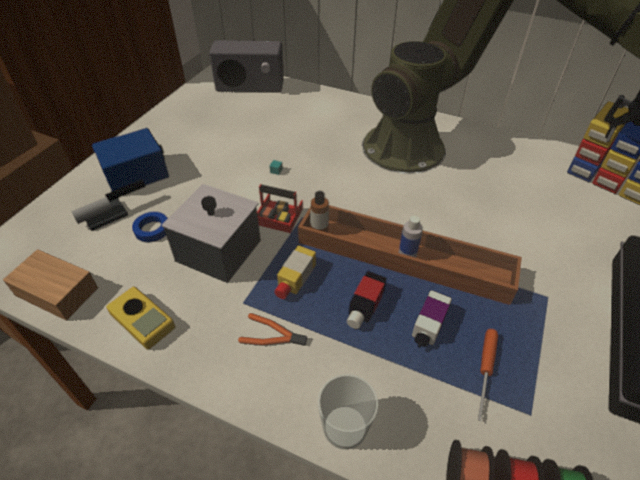

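View pics/wrist0.png

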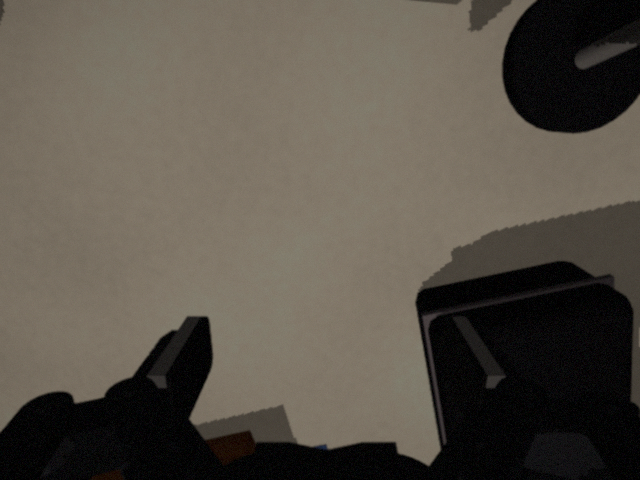

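Top view: lid and knob at (428,203) with the bin below, tray at (380,288), lane u 99–342 and v 258–308. The aluminium bottle stands at (215,284) and the amber one at (326,281). Three lying bottles are at (176,205) white, (242,203) black and (321,207) yellow. The turquoise decoy is at (423,367) and I'll leave it alone. Measuring now.

```bash
cat > meas.py <<'E'
from h import *
def mask(d,name):
    hsv=cv2.cvtColor(d['color'],cv2.COLOR_BGR2HSV)
    return hsv
def box(pts):
    (c,s,a)=cv2.minAreaRect(pts.astype(np.float32));return c,s,a
E
python3 - <<'E'
from h import *
d=shot('top');P,ok=cloud(d);P=P.reshape(480,640,3);hsv=cv2.cvtColor(d['color'],cv2.COLOR_BGR2HSV)
np.set_printoptions(precision=4,suppress=True)
print('bench z',np.median(P[380:420,100:200,2]),np.median(P[340:360,450:500,2]))
def reg(u0,u1,v0,v1,z0,z1,nm):
    S=P[v0:v1,u0:u1].reshape(-1,3);S=S[(S[:,2]>z0)&(S[:,2]<z1)]
    (c,s,a)=cv2.minAreaRect((S[:,:2]*1000).astype(np.float32));print(nm,len(S),'c',np.array(c),'s',np.array(s),a,'zmed',np.median(S[:,2]),S[:,2].max())
    return S
reg(375,475,155,255,.115,.135,'lidplate')
reg(410,450,185,225,.15,.2,'knob')
reg(350,412,258,320,.07,.12,'bar')
reg(350,412,258,320,.022,.036,'traywall')
reg(95,350,250,315,.05,.062,'lanewalls')
reg(195,235,265,300,.1,.15,'silver')
reg(310,345,262,300,.1,.15,'amber')
for n,u0,u1 in(('white',155,200),('black',222,262),('yellow',303,340)):
    S=reg(u0,u1,165,245,.036,.06,n)
    reg(u0,u1,165,245,.02,.06,n+' all')
for u,v in [(428,203),(402,290),(423,367),(503,210)]: print(u,v,P[v,u])
E
```

```text
bench z 0.00046440687637441363 0.0005557501290548101
lidplate 5846 c [ 597.9142 -281.8936] s [158.7458 158.6107] 89.12040710449219 zmed 0.12559346772343685 0.1329599820360522
knob 236 c [ 597.5432 -280.5944] s [30.7083 32.8425] 76.27798461914062 zmed 0.16520762790812138 0.17255753801937862
bar 283 c [ 429.9839 -203.1443] s [11.953 95.29 ] 6.290374755859375 zmed 0.09424712169220913 0.10009724238471993
traywall 777 c [ 430.2153 -203.5334] s [95.7381 96.7278] 6.0016374588012695 zmed 0.030519869565997004 0.03564380468568397
lanewalls 2196 c [431.612  134.5815] s [100.2967 508.7943] 2.9145069122314453 zmed 0.05738632141152881 0.061965766156085726
silver 370 c [429.7944 140.3775] s [42.348  42.6074] 60.83687973022461 zmed 0.10889123584773988 0.13781559285429493
amber 362 c [441.7218 -83.5002] s [42.36   42.5878] 27.978363037109375 zmed 0.10844733579416563 0.13872658283460826
white 1158 c [597.1556 240.9393] s [ 50.8626 119.723 ] 87.52473449707031 zmed 0.048440503318436044 0.05650365834038018
white all 1308 c [602.3118 240.61  ] s [ 50.8538 130.1381] 87.27580261230469 zmed 0.047919691488989904 0.05650365834038018
black 1151 c [606.9567  99.0786] s [ 49.4899 130.1363] 88.1192855834961 zmed 0.0482155429420274 0.05591855524980134
black all 1280 c [606.9562  99.0645] s [ 49.5181 130.1363] 88.1192855834961 zmed 0.047709512583828356 0.05591855524980134
yellow 1131 c [602.9144 -73.6788] s [ 48.6125 129.7749] 87.88211822509766 zmed 0.048369259550046 0.056027679914548746
yellow all 1224 c [602.9589 -73.6804] s [ 48.6125 129.864 ] 87.88211822509766 zmed 0.048077202045819514 0.056027679914548746
428 203 [ 0.5957 -0.278   0.1687]
402 290 [ 0.4285 -0.2583 -0.0034]
423 367 [ 0.2661 -0.3     0.0282]
503 210 [ 0.6131 -0.4808 -0.0036]
```

```bash
python3 - <<'E'
from h import *
d=shot('top');im=d['color']
cv2.imwrite('pics/top_crop.png',cv2.resize(im[140:390,340:560],None,fx=2.6,fy=2.4,interpolation=cv2.INTER_CUBIC))
cv2.imwrite('pics/top_crop2.png',cv2.resize(im[160:320,80:350],None,fx=2.9,fy=2.9,interpolation=cv2.INTER_CUBIC))
E
```

```text
(no output)
```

View pics/top_crop.png

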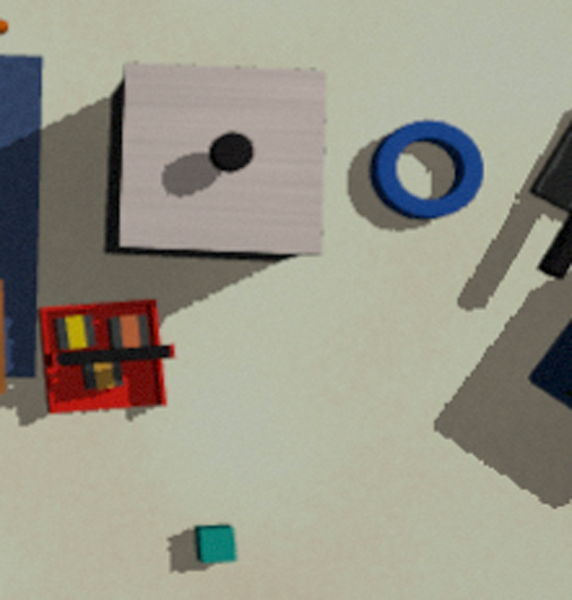

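View pics/top_crop2.png

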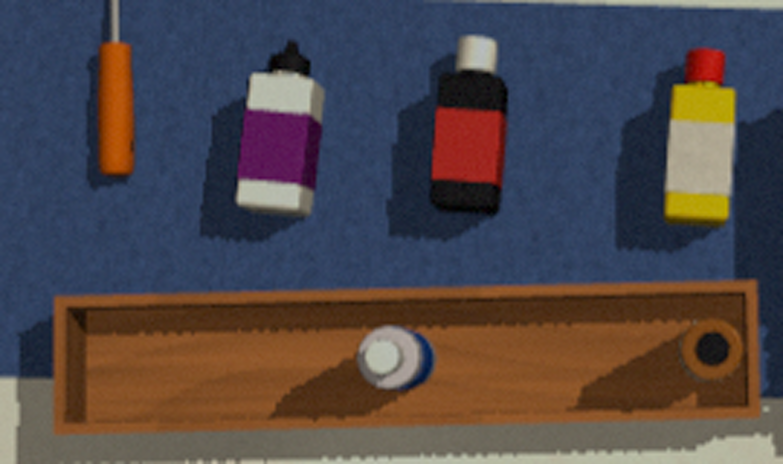

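The first crop confirms a lid, a tray with three parts (yellow, copper and brass bands) and the separate turquoise cube. The second shows three bottles lying with caps away, and two standing in the lane. The measured sizes match the description.

```bash
cat >> h.py <<'E'
from scipy.spatial.transform import Rotation as Ro
import json
np.set_printoptions(precision=4,suppress=True)
def log(want=None,Rwant=None):
    o=telemetry.get_obs();R=Ro.from_quat(o['orientation']).as_matrix()
    with open('log.jsonl','a') as f: f.write(json.dumps([list(map(float,o['joints'])),list(map(float,o['tool_pos'])),R.tolist()])+'\n')
    print('t',round(o['t'],2),'q',o['joints'],'F',o['wrist_force'],'w',round(o['grip_width']*1000,1))
    print('p',o['tool_pos']*1000,'jawX',R[:,0],'app',R[:,1],'z',R[:,2])
    if want is not None: print('d mm',np.array(want)-o['tool_pos']*1000)
    if Rwant is not None: print('rot',Ro.from_matrix(Rwant@R.T).as_rotvec())
def Rw(jaw,app):
    x=np.array(jaw,float);y=np.array(app,float);y/=np.linalg.norm(y);x-=y*(x@y);x/=np.linalg.norm(x);return np.c_[x,y,np.cross(x,y)]
E
python3 - <<'E'
from h import *
o=st();R=Ro.from_quat(o['orientation']).as_matrix()
for j in ([0,1,0],[0,-1,0]): log([597,-281,230],Rw(j,[0,0,-1]))
d=optics.get_image('wrist');K,D,Rc,t=cam(d);print('cam offs in tool',R.T@(-Rc.T@t-o['tool_pos']))
E
```

```text
t 0.25 q [ 1.2794  0.3002  1.5213 -0.      1.3207 -0.0666] F [-0.5429 -1.2463  0.0154] w 85.4
p [122.5741 536.0478 231.0094] jawX [ 0.2229  0.9748 -0.0006] app [-0.0001 -0.0005 -1.    ] z [-0.9748  0.2229  0.    ]
d mm [ 474.4259 -817.0478   -1.0094]
rot [ 0.0006 -0.0001  0.2248]
t 0.25 q [ 1.2794  0.3002  1.5213 -0.      1.3207 -0.0666] F [-0.5429 -1.2463  0.0154] w 85.4
p [122.5741 536.0478 231.0094] jawX [ 0.2229  0.9748 -0.0006] app [-0.0001 -0.0005 -1.    ] z [-0.9748  0.2229  0.    ]
d mm [ 474.4259 -817.0478   -1.0094]
rot [-0.0001 -0.0008 -2.9168]
cam offs in tool [-0.0005 -0.1426  0.0792]
```

Emit:
jog_arm:
  series: [85, 30, -50, 0, 0, 0, 0.1, 85, 30, -50, 0, 0, 0, 0.1, 85, 30, -50, 0, 0, 0, 0.02, 85, 30, -50, 0, 0, 0, 0, 85, 30, -50, 0, 0, 0, 0]
  newtons: 40

```text
t: 0.92
tool_pos: [0.2739, 0.2804, 0.2301]
orientation: [-0.498, -0.502, 0.502, 0.498]
wrist_force: [0.8, 0.5, 0.6]
grip_width: 0.085
```

Emit:
jog_arm:
  series: [85, 30, -50, 0, 0, 0, 0, 85, 30, -50, 0, 0, 0, 0, 85, 30, -50, 0, 0, 0, 0, 85, 30, -50, 0, 0, 0, 0, 85, 30, -50, 0, 0, 0, 0]

```text
t: 1.55
tool_pos: [0.4271, 0.0212, 0.2316]
orientation: [0.499, 0.504, -0.501, -0.497]
wrist_force: [0.2, 1.0, 0.6]
grip_width: 0.085
```

```bash
python3 - <<'E'
from h import *
log([597.5,-281,230],Rw([0,1,0],[0,0,-1]))
E
```

```text
t 1.55 q [-0.0365  0.02    1.8451  0.0007  1.2716 -1.6161] F [0.1617 0.979  0.5553] w 85.0
p [427.1173  21.2147 231.5628] jawX [-0.0087  1.      0.0005] app [ 0.0049  0.0005 -1.    ] z [-1.     -0.0087 -0.0049]
d mm [ 170.3827 -302.2147   -1.5628]
rot [-0.0005  0.0049 -0.0087]
```

Emit:
jog_arm:
  series: [85, 32, -57, 0, 0, 0, 0, 85, 32, -57, 0, 0, 0, 0, 85, 32, -57, 0, 0, 0, 0, 85, 32, -57, 0, 0, 0, 0, 85, 32, -57, 0, 0, 0, -0.008]

```text
t: 2.17
tool_pos: [0.5785, -0.2521, 0.2319]
orientation: [0.502, 0.502, -0.498, -0.499]
wrist_force: [0.6, 0.8, 0.9]
grip_width: 0.0851
```

```bash
python3 - <<'E'
from h import *
log([597.5,-281,133],Rw([0,1,0],[0,0,-1]))
E
```

```text
t 2.17 q [-0.4703  0.4796  1.2725  0.0035  1.3836 -2.0412] F [0.6306 0.7922 0.9064] w 85.1
p [ 578.5283 -252.1274  231.8506] jawX [0.0006 1.     0.0004] app [ 0.0068  0.0004 -1.    ] z [-1.      0.0006 -0.0068]
d mm [ 18.9717 -28.8726 -98.8506]
rot [-0.0004  0.0068  0.0006]
```

Emit:
jog_arm:
  series: [85, 19, -29, 0, 0, 0.007, 0, 85, 0, 0, -40, 0, 0, 0, 85, 0, 0, -40, 0, 0, 0, 85, 0, 0, -14, 0, 0, 0, 85, 0, 0, 0, 0, 0, 0]

```text
t: 2.8
tool_pos: [0.5985, -0.2865, 0.1342]
orientation: [-0.501, -0.499, 0.499, 0.502]
wrist_force: [0.0, 0.1, -0.5]
grip_width: 0.0852
```

```bash
python3 - <<'E'
from h import *
log([597.5,-281,133],Rw([0,1,0],[0,0,-1]))
E
```

```text
t 2.8 q [-0.5016  0.6372  1.2623 -0.0001  1.2428 -2.0673] F [ 0.042   0.1418 -0.5094] w 85.2
p [ 598.5025 -286.4691  134.1727] jawX [0.005  1.     0.0003] app [-0.0007  0.0003 -1.    ] z [-1.      0.005   0.0007]
d mm [-1.0025  5.4691 -1.1727]
rot [-0.0003 -0.0007  0.005 ]
```

Emit:
jog_arm:
  series: [85, -1, 5.5, -1, 0, 0, 0, 10, 0, 0, 0, 0, 0, 0, 10, 0, 0, 0, 0, 0, 0, 10, 0, 0, 0, 0, 0, 0, 10, 0, 0, 0, 0, 0, 0]
  newtons: 60

```text
t: 3.42
tool_pos: [0.599, -0.2809, 0.1382]
orientation: [0.503, 0.5, -0.498, -0.499]
wrist_force: [-0.7, 1.0, -1.7]
grip_width: 0.0305
```

Emit:
jog_arm:
  series: [10, 0, 0, 0, 0, 0, 0, 10, 0, 0, 10, 0, 0, 0, 10, 0, 0, 30, 0, 0, 0, 10, 0, 0, 40, 0, 0, 0, 10, 0, 0, 0, 0, 0, 0]

```text
t: 4.05
tool_pos: [0.5983, -0.2807, 0.2211]
orientation: [0.503, 0.499, -0.498, -0.5]
wrist_force: [-0.4, 0.2, -2.3]
grip_width: 0.0301
```

```bash
python3 - <<'E'
from h import *
log([360,-400,230],Rw([0,1,0],[0,0,-1]))
shot('scene','s1.png');
E
```

```text
t 4.05 q [-0.4941  0.5578  1.1812 -0.0001  1.3985 -2.0603] F [-0.405   0.1599 -2.2866] w 30.1
p [ 598.2919 -280.7448  221.0539] jawX [ 0.0046  1.     -0.002 ] app [ 0.0036 -0.002  -1.    ] z [-1.      0.0046 -0.0036]
d mm [-238.2919 -119.2552    8.9461]
rot [0.002  0.0036 0.0046]
```

View pics/s1.png

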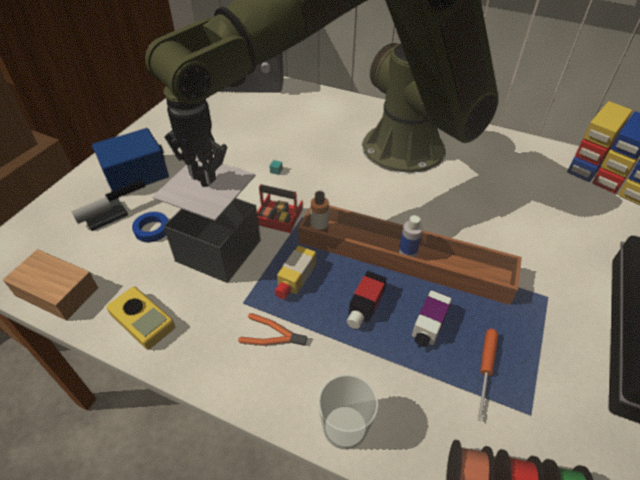

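The scene shows the lid held clear of the open bin. Carrying it to the free bench patch on the right.

Emit:
jog_arm:
  series: [10, -47, -24, 0, 0, 0, 0, 10, -47, -24, 0, 0, 0, 0, 10, -47, -24, 0, 0, 0, 0, 10, -47, -24, 0, 0, 0, 0, 10, -47, -24, 0, 0, 0, 0]

```text
t: 4.72
tool_pos: [0.3558, -0.3995, 0.2112]
orientation: [-0.496, -0.5, 0.5, 0.504]
wrist_force: [1.0, -0.5, -3.0]
grip_width: 0.0305
```

Emit:
jog_arm:
  series: [10, 0, 0, -45, 0, 0, 0, 10, 0, 0, -50, 0, 0, 0, 10, 0, 0, -50, 0, 0, 0, 10, 0, 0, -25, 0, 0, 0, 10, 0, 0, 0, 0, 0, 0]

```text
t: 5.35
tool_pos: [0.3496, -0.3984, 0.0324]
orientation: [-0.495, -0.499, 0.499, 0.508]
wrist_force: [-0.1, 0.6, -2.7]
grip_width: 0.0303
```

```bash
python3 - <<'E'
from h import *
log([360,-400,27],Rw([0,1,0],[0,0,-1]))
E
```

```text
t 5.35 q [-0.9185  0.5182  1.7304 -0.0029  0.9102 -2.4819] F [-0.1342  0.5526 -2.7224] w 30.3
p [ 349.6474 -398.394    32.446 ] jawX [0.0058 0.9999 0.0122] app [-0.0122  0.0123 -0.9998] z [-0.9999  0.0056  0.0123]
d mm [10.3526 -1.606  -5.446 ]
rot [-0.0123 -0.0123  0.0057]
```

Emit:
jog_arm:
  series: [10, 4, 0, -2, -0.012, -0.012, 0, 10, 0, 0, -3, 0, 0, 0, 10, 0, 0, -1, 0, 0, 0, 10, 0, 0, 0, 0, 0, 0, 10, 0, 0, 0, 0, 0, 0]

```text
t: 5.98
tool_pos: [0.3549, -0.3994, 0.0292]
orientation: [0.503, 0.498, -0.499, -0.5]
wrist_force: [0.4, -1.1, -2.6]
grip_width: 0.0302
```

```bash
python3 - <<'E'
from h import *
log([360,-400,27],Rw([0,1,0],[0,0,-1]))
E
```

```text
t 5.97 q [-0.9129  0.5214  1.7351  0.0002  0.8799 -2.4784] F [ 0.3554 -1.0524 -2.584 ] w 30.2
p [ 354.9011 -399.3702   29.2223] jawX [ 0.0054  1.     -0.004 ] app [ 0.0033 -0.004  -1.    ] z [-1.      0.0054 -0.0033]
d mm [ 5.0989 -0.6298 -2.2223]
rot [0.004  0.0033 0.0054]
```

Emit:
jog_arm:
  series: [10, 0, 0, -2, 0, 0, 0, 10, 0, 0, -2, 0, 0, 0, 10, 0, 0, 0, 0, 0, 0, 10, 0, 0, 0, 0, 0, 0, 10, 0, 0, 0, 0, 0, 0]

```text
t: 6.6
tool_pos: [0.355, -0.3996, 0.0261]
orientation: [0.503, 0.498, -0.499, -0.499]
wrist_force: [-0.3, 0.9, 1.6]
grip_width: 0.0308
```

Emit:
jog_arm:
  series: [60, 0, 0, 0, 0, 0, 0, 60, 0, 0, 0, 0, 0, 0, 60, 0, 0, 0, 0, 0, 0, 60, 0, 0, 30, 0, 0, 0, 60, 0, 0, 50, 0, 0, 0]

```text
t: 7.22
tool_pos: [0.354, -0.3983, 0.1046]
orientation: [-0.501, -0.499, 0.499, 0.502]
wrist_force: [-0.2, -0.3, -0.5]
grip_width: 0.06
```

Emit:
jog_arm:
  series: [60, 15, 40, 40, 0, 0, -0.18, 60, 15, 40, 20, 0, 0, -0.18, 60, 15, 40, 0, 0, 0, -0.18, 60, 15, 40, 0, 0, 0, -0.18, 60, 15, 30, 0, 0, 0, -0.18]

```text
t: 7.85
tool_pos: [0.4307, -0.2053, 0.171]
orientation: [0.675, 0.221, -0.22, -0.669]
wrist_force: [0.1, -1.0, 0.1]
grip_width: 0.0596
```

```bash
python3 - <<'E'
from h import *
log([430,-203.3,130],Rw([.9945,.105,0],[0,0,-1]))
shot('top','t2.png')
E
```

```text
t 7.85 q [-0.5194  0.1971  1.7977 -0.0048  1.1398 -1.1529] F [ 0.1476 -0.9936  0.1398] w 59.6
p [ 430.7019 -205.3497  171.001 ] jawX [ 0.8048  0.5935 -0.0012] app [ 0.0039 -0.0072 -1.    ] z [-0.5935  0.8048 -0.0081]
d mm [ -0.7019   2.0497 -41.001 ]
rot [ 0.0081  0.0018 -0.5303]
```

View pics/t2.png

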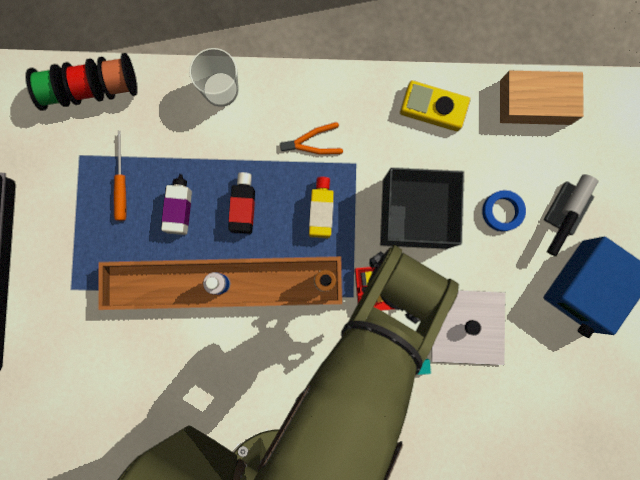

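The lid lies flat at (470,328) and the bin is open. Now the tray.

Emit:
jog_arm:
  series: [60, 0, 0, -15, 0.008, 0, -0.18, 60, 0, 0, -10, 0, 0, -0.18, 60, 0, 0, 0, 0, 0, -0.17, 60, 0, 0, 0, 0, 0, 0, 60, 0, 0, 0, 0, 0, 0]

```text
t: 8.52
tool_pos: [0.4325, -0.2017, 0.1457]
orientation: [0.707, 0.035, -0.032, -0.706]
wrist_force: [1.0, 0.1, 0.0]
grip_width: 0.0601
```

```bash
python3 - <<'E'
from h import *
log([430,-203.3,68],Rw([.9945,.105,0],[0,0,-1]))
E
```

```text
t 8.53 q [-0.5133  0.2312  1.8216  0.0004  1.0843 -0.6093] F [0.9669 0.1355 0.03  ] w 60.1
p [ 432.5471 -201.7296  145.6526] jawX [0.9954 0.0957 0.0039] app [ 0.0041 -0.002  -1.    ] z [-0.0957  0.9954 -0.0023]
d mm [ -2.5471  -1.5704 -77.6526]
rot [0.0019 0.0041 0.0093]
```

Emit:
jog_arm:
  series: [60, -2.5, -1.5, -25, 0.002, 0.004, 0.009, 60, 0, 0, -30, 0, 0, 0, 60, 0, 0, -20, 0, 0, 0, 60, 0, 0, -4, 0, 0, 0, 60, 0, 0, 0, 0, 0, 0]

```text
t: 9.15
tool_pos: [0.4307, -0.204, 0.0662]
orientation: [0.706, 0.043, -0.041, -0.705]
wrist_force: [-0.2, -0.7, 0.3]
grip_width: 0.0599
```

```bash
python3 - <<'E'
from h import *
log([430,-203.3,68],Rw([.9945,.105,0],[0,0,-1]))
E
```

```text
t 9.15 q [-0.5193  0.3542  1.8808  0.0002  0.9033 -0.6386] F [-0.215  -0.7191  0.2672] w 59.9
p [ 430.6611 -203.9577   66.2291] jawX [0.9929 0.1189 0.0028] app [ 0.003  -0.0015 -1.    ] z [-0.1189  0.9929 -0.0019]
d mm [-0.6611  0.6577  1.7709]
rot [ 0.0016  0.003  -0.014 ]
```

Emit:
jog_arm:
  series: [5, 0, 0, 1, 0, 0.003, -0.01, 5, 0, 0, 0, 0, 0, 0, 5, 0, 0, 0, 0, 0, 0, 5, 0, 0, 0, 0, 0, 0, 5, 0, 0, 0, 0, 0, 0]
  newtons: 100

```text
t: 9.78
tool_pos: [0.4313, -0.2043, 0.0693]
orientation: [0.707, 0.039, -0.038, -0.705]
wrist_force: [-0.0, -0.3, -1.7]
grip_width: 0.0102
```

Emit:
jog_arm:
  series: [5, 0, 0, 0, 0, 0, 0, 5, 0, 0, 10, 0, 0, 0, 5, 0, 0, 20, 0, 0, 0, 5, 0, 0, 30, 0, 0, 0, 5, 0, 0, 40, 0, 0, 0]

```text
t: 10.4
tool_pos: [0.4295, -0.2033, 0.1707]
orientation: [-0.706, -0.037, 0.04, 0.706]
wrist_force: [0.1, -0.1, -4.5]
grip_width: 0.0103
```

```bash
python3 - <<'E'
from h import *
log()
d=shot('scene');cv2.imwrite('pics/s3.png',cv2.resize(d['color'][120:320,130:430],None,fx=2.6,fy=2.6))
E
```

```text
t 10.4 q [-0.5185  0.1986  1.7966 -0.0017  1.15   -0.6277] F [ 0.0931 -0.0713 -4.4647] w 10.3
p [ 429.4739 -203.3252  170.7188] jawX [ 0.994   0.1097 -0.0038] app [-0.0039  0.0004 -1.    ] z [-0.1097  0.994   0.0008]
```

View pics/s3.png

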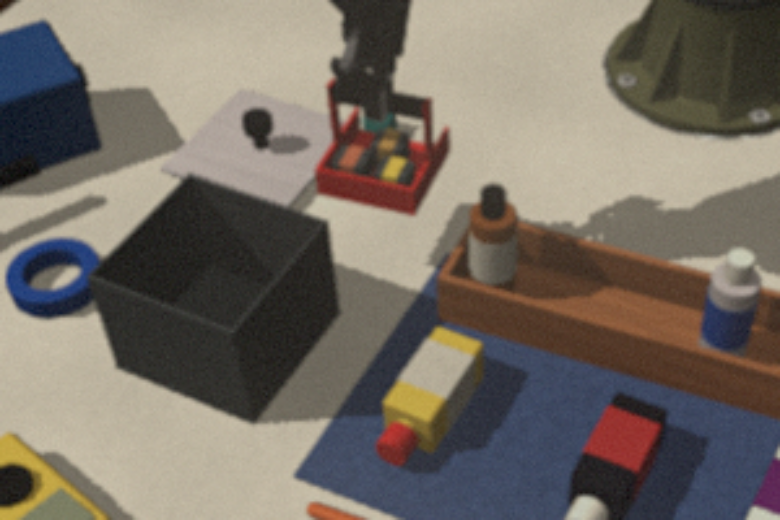

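The tray is lifted with all three parts aboard. Moving it over the bin.

Emit:
jog_arm:
  series: [5, 5, -3, 45, 0, 0, 0, 5, 25, -16, 15, 0, 0, 0, 5, 30, -20, 0, 0, 0, 0, 5, 35, -20, 0, 0, 0, 0, 5, 30, -20, 0, 0, 0, 0]

```text
t: 11.08
tool_pos: [0.5585, -0.2845, 0.2432]
orientation: [0.708, 0.042, -0.037, -0.704]
wrist_force: [0.1, 0.2, -2.9]
grip_width: 0.0103
```

```bash
python3 - <<'E'
from h import *
log([566,-284,230],Rw([.9945,.105,0],[0,0,-1]))
E
```

```text
t 11.07 q [-0.529   0.4605  1.2739 -0.0014  1.3976 -0.6393] F [ 0.1332  0.2416 -2.8902] w 10.3
p [ 558.5047 -284.4575  243.2   ] jawX [0.9939 0.1104 0.0069] app [ 0.0076 -0.0061 -1.    ] z [-0.1103  0.9939 -0.0069]
d mm [  7.4953   0.4575 -13.2   ]
rot [ 0.0061  0.0076 -0.0054]
```

Emit:
jog_arm:
  series: [5, 5, 0, -5, 0.018, -0.16, 0, 5, 4, 0, -5, 0.018, -0.16, 0, 5, 4, 0, -5, 0.015, -0.14, 0, 5, 4, 0, -5, 0.012, -0.12, 0, 5, 4, 0, -5, 0.012, -0.12, 0]

```text
t: 11.7
tool_pos: [0.5816, -0.2857, 0.2163]
orientation: [-0.65, -0.287, -0.215, 0.67]
wrist_force: [0.9, 1.0, -3.8]
grip_width: 0.0103
```

```bash
python3 - <<'E'
from h import *
log([579,-284,214])
d=shot('scene');cv2.imwrite('pics/s4.png',cv2.resize(d['color'][80:320,130:430],None,fx=2.5,fy=2.5))
E
```

```text
t 11.7 q [-0.6933  0.3045  1.7041  0.7788  0.7356 -1.2896] F [ 0.9224  1.0426 -3.7754] w 10.3
p [ 581.6348 -285.6686  216.2705] jawX [0.7422 0.0845 0.6648] app [ 0.6619  0.0628 -0.7469] z [-0.1049  0.9944 -0.0093]
d mm [-2.6348  1.6686 -2.2705]
```

View pics/s4.png

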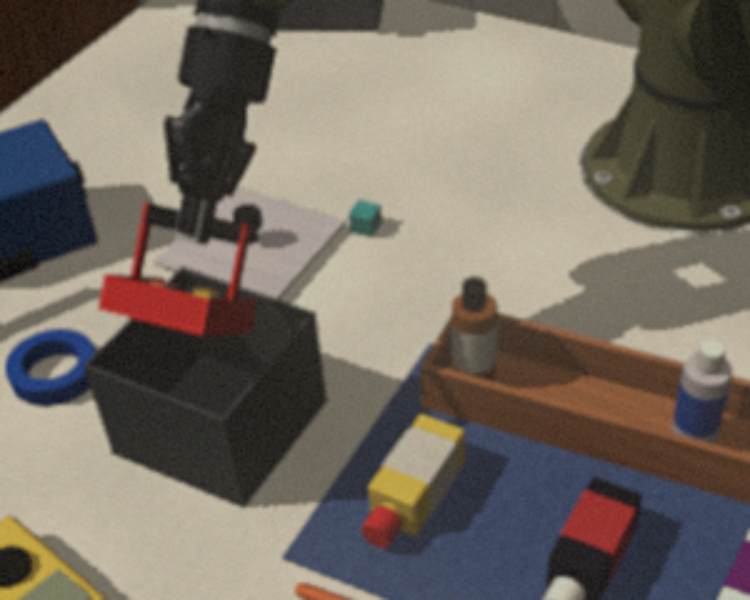

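Emit:
jog_arm:
  series: [5, 1, 0, 0, 0.015, -0.14, 0, 5, 0, 0, 0, 0.015, -0.14, 0, 5, 0, 0, 0, 0, 0, 0, 5, 0, 0, 0, 0, 0, 0, 5, 0, 0, 0, 0, 0, 0]

```text
t: 12.38
tool_pos: [0.5826, -0.2838, 0.216]
orientation: [-0.604, -0.371, -0.3, 0.638]
wrist_force: [-0.3, -0.3, -2.5]
grip_width: 0.0102
```

```bash
python3 - <<'E'
from h import *
log()
d=shot('scene');a=cv2.resize(d['color'][180:300,150:270],None,fx=4,fy=4)
d=shot('top');b=cv2.resize(d['color'][150:270,350:470],None,fx=4,fy=4)
cv2.imwrite('pics/s5.png',cv2.resize(np.hstack([a,b]),(800,400)))
E
```

```text
t 12.38 q [-0.7542  0.3118  1.8255  1.3083  0.7178 -1.8036] F [-0.269  -0.3471 -2.4655] w 10.2
p [ 582.6161 -283.8088  216.04  ] jawX [0.5444 0.0652 0.8363] app [ 0.8314  0.0905 -0.5483] z [-0.1114  0.9938 -0.005 ]
```

View pics/s5.png

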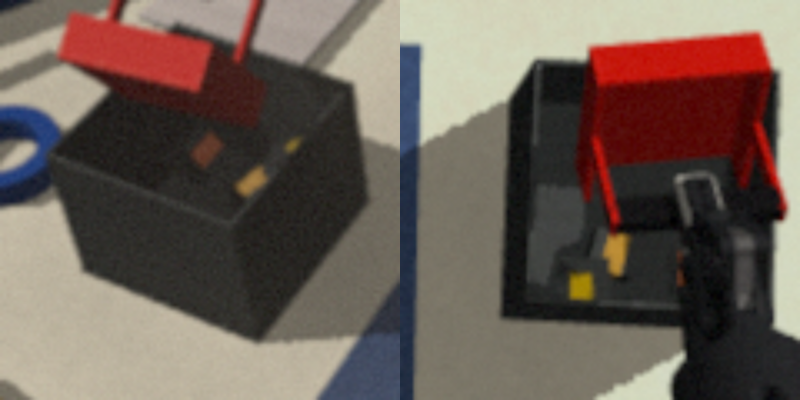

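All three bands (copper, brass, yellow) are visible inside the bin, the tray is empty, and the force is down to the tray's weight. Untilting.

Emit:
jog_arm:
  series: [5, -4, 0, 15, -0.017, 0.165, 0, 5, -4, 0, 10, -0.017, 0.165, 0, 5, -4, 0, 5, -0.017, 0.165, 0, 5, -4, 0, 0, -0.017, 0.165, 0, 5, -4, 0, 0, -0.017, 0.165, 0]

```text
t: 13.1
tool_pos: [0.5633, -0.2828, 0.2426]
orientation: [-0.696, -0.11, -0.034, 0.709]
wrist_force: [-0.0, 0.4, -2.9]
grip_width: 0.0101
```

```bash
python3 - <<'E'
from h import *
log([430.5,-203.5,240],Rw([.9945,.105,0],[0,0,-1]))
E
```

```text
t 13.1 q [-0.5755  0.3848  1.3934  0.1435  1.2107 -0.7238] F [-0.0313  0.4199 -2.8931] w 10.1
p [ 563.2769 -282.7725  242.5698] jawX [0.9734 0.1048 0.204 ] app [ 0.2021  0.0284 -0.979 ] z [-0.1084  0.9941  0.0065]
d mm [-132.7769   79.2725   -2.5698]
rot [-0.0283  0.2035 -0.0027]
```

Emit:
jog_arm:
  series: [5, -20, 12, 0, -0.014, 0.1, 0, 5, -30, 18, 0, -0.014, 0.1, 0, 5, -35, 20, 0, 0, 0, 0, 5, -35, 20, -5, 0, 0, 0, 5, -10, 7, -40, 0, 0, 0]

```text
t: 13.72
tool_pos: [0.4325, -0.2053, 0.201]
orientation: [0.711, 0.036, -0.037, -0.701]
wrist_force: [0.3, -1.3, -2.4]
grip_width: 0.0103
```

```bash
python3 - <<'E'
from h import *
log([430.5,-203.5,71],Rw([.9945,.105,0],[0,0,-1]))
E
```

```text
t 13.72 q [-0.5129  0.1679  1.7574 -0.014   1.2114 -0.6113] F [ 0.2722 -1.2995 -2.4013] w 10.3
p [ 432.5156 -205.2744  200.9923] jawX [ 0.9947  0.1031 -0.0035] app [-0.0021 -0.0139 -0.9999] z [-0.1031  0.9946 -0.0136]
d mm [  -2.0156    1.7744 -129.9923]
rot [ 0.0139 -0.0021  0.0019]
```

Emit:
jog_arm:
  series: [5, -2, 2, -30, 0.014, 0, 0, 5, 0, 0, -45, 0, 0, 0, 5, 0, 0, -35, 0, 0, 0, 5, 0, 0, -10, 0, 0, 0, 5, 0, 0, 0, 0, 0, 0]

```text
t: 14.35
tool_pos: [0.4304, -0.2037, 0.0795]
orientation: [0.709, 0.035, -0.036, -0.704]
wrist_force: [0.1, 0.6, -2.0]
grip_width: 0.0102
```

```bash
python3 - <<'E'
from h import *
log([430.5,-203.5,69],Rw([.9945,.105,0],[0,0,-1]))
E
```

```text
t 14.35 q [-0.5154  0.3316  1.873  -0.0084  0.9353 -0.6109] F [ 0.0594  0.5666 -1.9535] w 10.2
p [ 430.4189 -203.6708   79.5163] jawX [ 0.995   0.1003 -0.0025] app [-0.0019 -0.0067 -1.    ] z [-0.1003  0.9949 -0.0065]
d mm [  0.0811   0.1708 -10.5163]
rot [ 0.0067 -0.0019  0.0047]
```

Emit:
jog_arm:
  series: [5, 0, 0, -4, 0.006, -0.002, 0, 5, 0, 0, -4, 0, 0, 0, 5, 0, 0, -2, 0, 0, 0, 5, 0, 0, -2, 0, 0, 0, 5, 0, 0, 0, 0, 0, 0]

```text
t: 14.98
tool_pos: [0.432, -0.2046, 0.07]
orientation: [0.708, 0.037, -0.034, -0.705]
wrist_force: [-0.9, -0.1, -2.9]
grip_width: 0.0101
```

Emit:
jog_arm:
  series: [5, 0, 0, -2, 0, 0, 0, 5, 0, 0, -1, 0, 0, 0, 5, 0, 0, 0, 0, 0, 0, 5, 0, 0, 0, 0, 0, 0, 5, 0, 0, 0, 0, 0, 0]

```text
t: 15.6
tool_pos: [0.4326, -0.2049, 0.0695]
orientation: [0.708, 0.038, -0.033, -0.705]
wrist_force: [-0.2, -0.0, -0.6]
grip_width: 0.01
```

Emit:
jog_arm:
  series: [50, 0, 0, 0, 0, 0, 0, 50, 0, 0, 0, 0, 0, 0, 50, 0, 0, 0, 0, 0, 0, 50, 0, 0, 20, 0, 0, 0, 50, 0, 0, 50, 0, 0, 0]
  newtons: 60

```text
t: 16.23
tool_pos: [0.4314, -0.2042, 0.1383]
orientation: [0.707, 0.036, -0.035, -0.706]
wrist_force: [0.3, -0.2, 0.6]
grip_width: 0.05
```

Emit:
jog_arm:
  series: [85, -15, -35, 20, 0, 0, 0.18, 85, -15, -40, 0, 0, 0, 0.18, 85, -15, -40, 0, 0, 0, 0.18, 85, -15, -40, 0, 0, 0, 0.18, 85, -15, -35, 0, 0, 0, 0.18]

```text
t: 16.85
tool_pos: [0.356, -0.3988, 0.1635]
orientation: [0.617, 0.352, -0.346, -0.613]
wrist_force: [0.8, 0.3, 0.5]
grip_width: 0.0852
```

```bash
python3 - <<'E'
from h import *
d=shot('top','t6.png');P,ok=cloud(d);P=P.reshape(480,640,3)
hs=cv2.cvtColor(d['color'],cv2.COLOR_BGR2HSV)
S=P[290:370,430:510].reshape(-1,3);S=S[(S[:,2]>.006)&(S[:,2]<.03)]
print('plate',cv2.minAreaRect((S[:,:2]*1000).astype(np.float32)),np.median(S[:,2]))
S=P[290:370,430:510].reshape(-1,3);S=S[(S[:,2]>.045)&(S[:,2]<.065)]
print('knob',len(S),cv2.minAreaRect((S[:,:2]*1000).astype(np.float32)) if len(S) else 0)
log([354,-399.5,130],Rw([0,1,0],[0,0,-1]))
E
```

```text
plate ((348.6307373046875, -405.29278564453125), (168.13418579101562, 174.4505157470703), 1.6829684972763062) 0.01357954979913338
knob 135 ((349.7562255859375, -398.68988037109375), (30.32809829711914, 21.779802322387695), 69.33921813964844)
t 16.9 q [-0.9197  0.3305  1.6458  0.0075  1.1581 -1.9668] F [-2.8792 -2.3776 -0.9801] w 85.0
p [ 354.3672 -401.9448  163.5249] jawX [0.5027 0.8645 0.0036] app [ 0.0098 -0.0015 -1.    ] z [-0.8644  0.5027 -0.0092]
d mm [ -0.3672   2.4448 -33.5249]
rot [-0.0011  0.0099  0.5267]
```

View pics/t6.png

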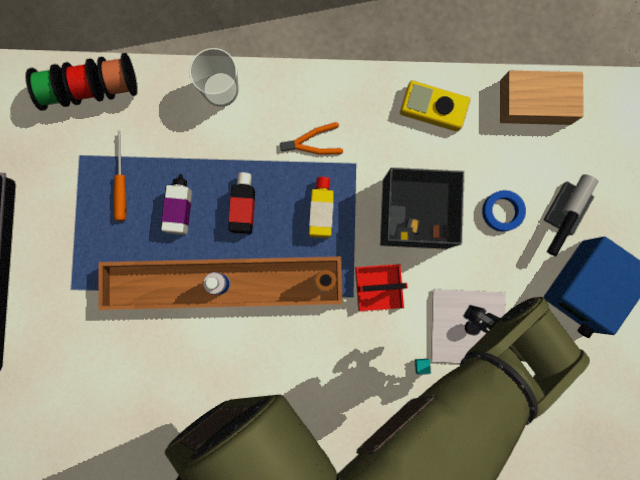

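The tray is upright and empty at (381,288), and the bin holds three parts. Now regrip the lid knob.

Emit:
jog_arm:
  series: [85, 0, 1, 0, 0, 0.009, 0.18, 85, 0, 1, 0, 0, 0, 0.18, 85, 0, 0, 0, 0, 0, 0.16, 85, 0, 0, -20, 0, 0, 0, 85, 0, 0, 0, 0, 0, 0]

```text
t: 17.52
tool_pos: [0.3534, -0.4012, 0.143]
orientation: [0.501, 0.499, -0.499, -0.501]
wrist_force: [-0.3, -0.3, 0.2]
grip_width: 0.0845
```

```bash
python3 - <<'E'
from h import *
log([354.5,-399.5,27],Rw([0,1,0],[0,0,-1]))
E
```

```text
t 17.52 q [-0.9177  0.3559  1.6638  0.001   1.1213 -2.4853] F [-0.3476 -0.2514  0.155 ] w 84.5
p [ 353.3625 -401.2154  142.9609] jawX [0.0036 1.     0.0001] app [ 0.0011  0.0001 -1.    ] z [-1.      0.0036 -0.0011]
d mm [   1.1375    1.7154 -115.9609]
rot [-0.0001  0.0011  0.0036]
```

Emit:
jog_arm:
  series: [85, 1, 1, -30, 0, 0, 0, 85, 0, 0, -40, 0, 0, 0, 85, 0, 0, -30, 0, 0, 0, 85, 0, 0, -9, 0, 0, 0, 85, 0, 0, 0, 0, 0, 0]

```text
t: 18.15
tool_pos: [0.3561, -0.402, 0.0359]
orientation: [0.504, 0.499, -0.499, -0.499]
wrist_force: [-0.2, -0.1, 0.7]
grip_width: 0.0851
```

```bash
python3 - <<'E'
from h import *
log([354.5,-399.5,27],Rw([0,1,0],[0,0,-1]))
E
```

```text
t 18.15 q [-0.9145  0.514   1.7266  0.0012  0.894  -2.4807] F [-0.2485 -0.1055  0.6897] w 85.1
p [ 356.0622 -401.9715   35.9386] jawX [ 0.0054  1.     -0.005 ] app [ 0.005  -0.0051 -1.    ] z [-1.      0.0053 -0.0051]
d mm [-1.5622  2.4715 -8.9386]
rot [0.005  0.0051 0.0054]
```

Emit:
jog_arm:
  series: [85, -1, 2, -5, 0.004, 0.004, 0, 85, 0, 0, -4, 0, 0, 0, 10, 0, 0, 0, 0, 0, 0, 10, 0, 0, 0, 0, 0, 0, 10, 0, 0, 0, 0, 0, 0]

```text
t: 18.77
tool_pos: [0.356, -0.401, 0.0296]
orientation: [0.503, 0.498, -0.499, -0.499]
wrist_force: [0.9, 0.5, 1.7]
grip_width: 0.0317
```

Emit:
jog_arm:
  series: [10, 0, 0, 0, 0, 0, 0, 10, 0, 0, 0, 0, 0, 0, 10, 0, 0, 15, 0, 0, 0, 10, 0, 0, 50, 0, 0, 0, 10, 0, 0, 60, 0, 0, 0]

```text
t: 19.4
tool_pos: [0.3543, -0.399, 0.1554]
orientation: [-0.5, -0.499, 0.498, 0.502]
wrist_force: [0.1, -1.3, -1.4]
grip_width: 0.0298
```

Emit:
jog_arm:
  series: [10, 0, 0, 60, 0, 0, 0, 10, 0, 0, 20, 0, 0, 0, 10, 40, 20, 0, 0, 0, 0, 10, 45, 22, 0, 0, 0, 0, 10, 45, 22, 0, 0, 0, 0]

```text
t: 20.02
tool_pos: [0.4852, -0.3347, 0.2486]
orientation: [0.506, 0.497, -0.498, -0.5]
wrist_force: [-0.4, -0.7, -2.1]
grip_width: 0.0302
```

```bash
python3 - <<'E'
from h import *
log([598.5,-281,220],Rw([0,1,0],[0,0,-1]))
E
```

```text
t 20.02 q [-0.6652  0.3715  1.3855 -0.0019  1.3758 -2.2246] F [-0.4193 -0.7066 -2.1387] w 30.2
p [ 485.2141 -334.687   248.6466] jawX [ 0.011   0.9999 -0.0068] app [ 0.0057 -0.0069 -1.    ] z [-0.9999  0.011  -0.0058]
d mm [113.2859  53.687  -28.6466]
rot [0.0069 0.0058 0.011 ]
```

Emit:
jog_arm:
  series: [10, 40, 19, 0, 0.006, 0.005, 0.01, 10, 40, 19, 0, 0, 0, 0, 10, 25, 12, -10, 0, 0, 0, 10, 5, 2, -10, 0, 0, 0, 10, 0, 0, 0, 0, 0, 0]

```text
t: 20.65
tool_pos: [0.5994, -0.278, 0.231]
orientation: [-0.5, -0.501, 0.501, 0.499]
wrist_force: [0.1, -0.8, -2.1]
grip_width: 0.03
```

```bash
python3 - <<'E'
from h import *
d=shot('top');cv2.imwrite('pics/t7.png',cv2.resize(d['color'][120:270,340:500],None,fx=4,fy=4))
P,ok=cloud(d);S=P.reshape(480,640,3)[130:260,360:500].reshape(-1,3)
S=S[(S[:,2]>.17)&(S[:,2]<.225)&(S[:,0]>.5)&(S[:,0]<.7)];print('z',np.median(S[:,2]))
m=np.median(S[:,2]);S=S[abs(S[:,2]-m)<.006]
print(cv2.minAreaRect((S[:,:2]*1000).astype(np.float32)),S[:,:2].min(0),S[:,:2].max(0))
log([598.5,-281,142],Rw([0,1,0],[0,0,-1]))
E
```

```text
z 0.21452585260123147
((602.8525390625, -278.0054931640625), (157.48043823242188, 146.33462524414062), 89.51339721679688) [ 0.5304 -0.3565] [ 0.6765 -0.1987]
t 20.7 q [-0.49    0.5523  1.1653 -0.0005  1.422  -2.0631] F [ 1.1415 -0.0034 -1.5487] w 30.2
p [ 599.3043 -278.294   231.6448] jawX [-0.0024  1.     -0.0014] app [ 0.0016 -0.0014 -1.    ] z [-1.     -0.0024 -0.0016]
d mm [ -0.8043  -2.706  -89.6448]
rot [ 0.0014  0.0016 -0.0024]
```

View pics/t7.png

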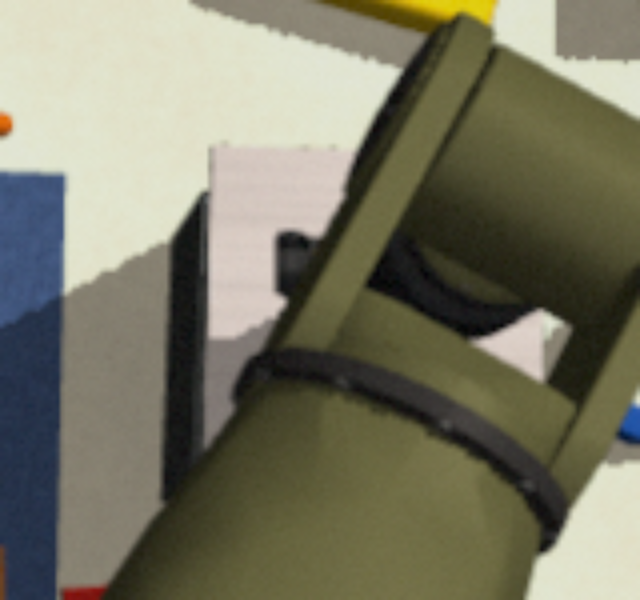

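```bash
python3 - <<'E'
from h import *
d=shot('top')
im=cv2.imread('pics/t6.png')[160:255,375:475]
cv2.imwrite('pics/rim.png',cv2.resize(im,None,fx=6,fy=6,interpolation=cv2.INTER_CUBIC))
E
```

```text
(no output)
```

View pics/rim.png

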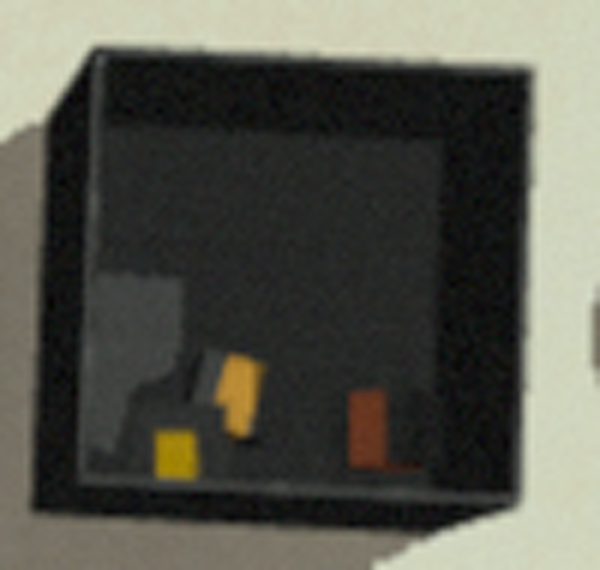

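The three parts lie on the bin floor, and the outer rim corners in the crop are (95,48), (532,68), (520,502) and (78,484).

```bash
python3 - <<'E'
from h import *
d=shot('top')
c=np.array([[95,48],[532,68],[520,502],[78,484]])/6.+[375,160]-.4
p=plane(d,c,.12);print(p*1000,p.mean(0)*1000,[np.linalg.norm(p[i]-p[i-1])*1000 for i in range(4)],np.arctan2(p[0,0]-p[1,0],p[0,1]-p[1,1]))
log()
E
```

```text
[[ 674.18   -210.9306  120.    ]
 [ 671.4693 -358.6747  120.    ]
 [ 523.9647 -355.6259  120.    ]
 [ 525.7602 -207.7471  120.    ]] [ 598.8436 -283.2446  120.    ] [np.float64(148.45386924045573), np.float64(147.7690038188809), np.float64(147.53612660661173), np.float64(147.88971012692414)] 0.018344760115448826
t 20.8 q [-0.4906  0.5515  1.1649 -0.0005  1.4218 -2.0631] F [-0.6167  0.2094 -2.0456] w 30.2
p [ 599.2844 -278.7568  232.3238] jawX [-0.0017  1.     -0.002 ] app [ 0.0028 -0.002  -1.    ] z [-1.     -0.0017 -0.0028]
```

Emit:
jog_arm:
  series: [10, 0, -5, -20, 0, 0, 0, 10, 0, 0, -30, 0, 0, 0, 10, 0, 0, -22, 0, 0, 0, 10, 0, 0, -4, 0, 0, 0, 10, 0, 0, 0, 0, 0, 0]

```text
t: 21.42
tool_pos: [0.5967, -0.2867, 0.1523]
orientation: [0.502, 0.5, -0.499, -0.499]
wrist_force: [-0.1, 0.6, -0.7]
grip_width: 0.0298
```

```bash
python3 - <<'E'
from h import *
log([599.5,-283.5,142],Rw([0,1,0],[0,0,-1]))
E
```

```text
t 21.43 q [-0.503   0.6142  1.2553 -0.0008  1.2686 -2.0717] F [-0.0921  0.6053 -0.666 ] w 29.8
p [ 596.6601 -286.7493  152.2852] jawX [ 0.0019  1.     -0.0024] app [ 0.0027 -0.0024 -1.    ] z [-1.      0.0019 -0.0027]
d mm [  2.8399   3.2493 -10.2852]
rot [0.0024 0.0027 0.0019]
```

Emit:
jog_arm:
  series: [10, 2.5, 3, 0, 0.002, 0.002, 0, 10, 0, 0, -4, 0, 0, 0, 10, 0, 0, -4, 0, 0, 0, 10, 0, 0, -2, 0, 0, 0, 10, 0, 0, 0, 0, 0, 0]

```text
t: 22.05
tool_pos: [0.5999, -0.2839, 0.1437]
orientation: [0.502, 0.5, -0.499, -0.499]
wrist_force: [0.4, 0.1, -2.3]
grip_width: 0.0301
```

Emit:
jog_arm:
  series: [10, 0, 0, -2, 0, 0, 0, 10, 0, 0, -1, 0, 0, 0, 10, 0, 0, 0, 0, 0, 0, 10, 0, 0, 0, 0, 0, 0, 10, 0, 0, 0, 0, 0, 0]

```text
t: 22.68
tool_pos: [0.6001, -0.2841, 0.142]
orientation: [0.502, 0.5, -0.499, -0.499]
wrist_force: [-0.2, 1.0, -1.2]
grip_width: 0.03
```

```bash
python3 - <<'E'
from h import *
log([599.5,-283.5,142],Rw([0,1,0],[0,0,-1]))
E
```

```text
t 22.68 q [-0.4973  0.6273  1.2593  0.      1.2498 -2.0662] F [-0.2075  0.989  -1.1943] w 30.0
p [ 600.0852 -284.0729  141.9887] jawX [ 0.0019  1.     -0.0024] app [ 0.0045 -0.0024 -1.    ] z [-1.      0.0019 -0.0045]
d mm [-0.5852  0.5729  0.0113]
rot [0.0024 0.0045 0.0019]
```

Near seating; a touch lower, then release and retreat.

Emit:
jog_arm:
  series: [10, 0, 0, -1, 0, 0, 0, 10, 0, 0, -1, 0, 0, 0, 85, 0, 0, 0, 0, 0, 0, 85, 0, 0, 0, 0, 0, 0, 85, 0, 0, 0, 0, 0, 0]

```text
t: 23.3
tool_pos: [0.6003, -0.2842, 0.1421]
orientation: [0.503, 0.5, -0.499, -0.498]
wrist_force: [0.8, -0.0, -0.5]
grip_width: 0.0821
```

Emit:
jog_arm:
  series: [85, 0, 0, 20, 0, 0, 0, 85, 0, 0, 50, 0, 0, 0, 85, -10, 40, 50, 0, 0, 0, 85, -20, 60, 30, 0, 0, 0, 85, -20, 60, 0, 0, 0, 0]

```text
t: 23.92
tool_pos: [0.5517, -0.1325, 0.2956]
orientation: [0.505, 0.5, -0.497, -0.498]
wrist_force: [1.5, 1.2, -0.4]
grip_width: 0.0853
```

```bash
python3 - <<'E'
from h import *
log()
d=shot('top','t8.png');P,ok=cloud(d);P=P.reshape(480,640,3)
def reg(u0,u1,v0,v1,z0,z1,nm):
    S=P[v0:v1,u0:u1].reshape(-1,3);S=S[(S[:,2]>z0)&(S[:,2]<z1)]
    print(nm,len(S),cv2.minAreaRect((S[:,:2]*1000).astype(np.float32)),np.median(S[:,2]))
reg(375,475,155,255,.115,.135,'lidplate')
d=shot('scene');cv2.imwrite('pics/s8.png',cv2.resize(d['color'][100:360,60:460],None,fx=2,fy=2))
E
```

```text
t 23.93 q [-0.3     0.2936  1.3807 -0.0007  1.4569 -1.8641] F [ 1.5303  1.2464 -0.4338] w 85.3
p [ 551.6514 -132.4885  295.5548] jawX [ 0.0066  1.     -0.0036] app [ 0.0097 -0.0037 -0.9999] z [-0.9999  0.0066 -0.0097]
lidplate 3614 ((598.2874145507812, -284.6510314941406), (157.68589782714844, 159.23956298828125), 88.94361877441406) 0.1255553998429253
```

View pics/s8.png

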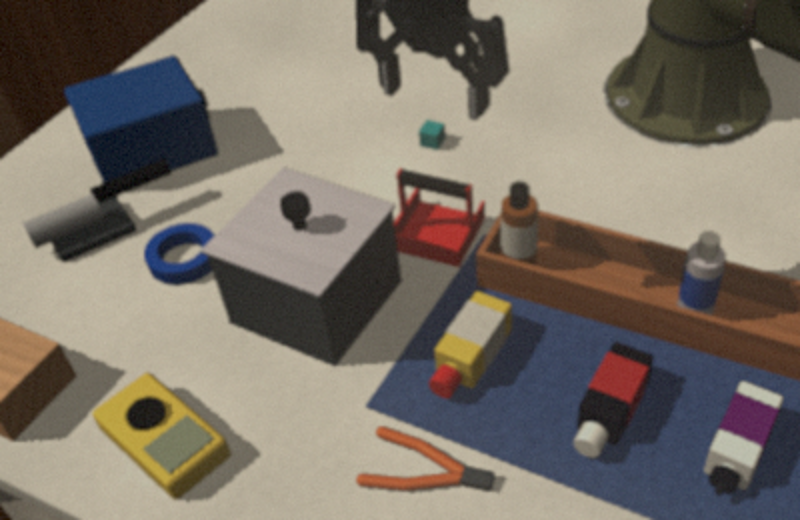

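View pics/t8.png

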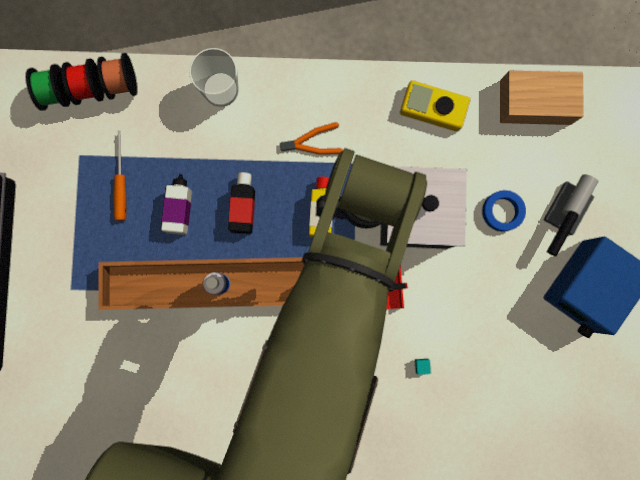

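The lid is seated: plate top at 125.6 mm, level, centred. Next I fit the arm's kinematics from the logged joints to plan the 45° bottle grasp.

```bash
cat > kin.py <<'E'
import numpy as np, json
from scipy.optimize import least_squares
from scipy.spatial.transform import Rotation as Ro
L=[json.loads(l) for l in open('log.jsonl')]
Q=np.array([l[0] for l in L]);P=np.array([l[1] for l in L]);RR=np.array([l[2] for l in L])
def ry(a): return Ro.from_euler('y',a).as_matrix()
def rz(a): return Ro.from_euler('z',a).as_matrix()
# tool frame at zero: z up; forearm along z when q2=q3=0 ; roll signs s4,s6
def fk(x,q,s4=1,s6=1):
    a1,d1,L2,L3,a3,Lt=x
    R=rz(q[0]);p=np.array([0,0,d1])+R@[a1,0,0]
    R=R@ry(q[1]);p=p+R@[0,0,L2]
    R=R@ry(q[2]);p=p+R@[a3,0,L3]; R4=R@rz(s4*q[3])
    R5=R4@ry(q[4]);p=p+R5@[0,0,Lt]
    R6=R5@rz(s6*q[5]); return p,R6
x0=[0.05,.3,.3,.3,0,.2]
best=None
for s4 in(1,-1):
    r=least_squares(lambda x:np.concatenate([fk(x,q,s4)[0]-p for q,p in zip(Q,P)]),x0)
    if best is None or r.cost<best[0]: best=(r.cost,r.x,s4)
cost,X,S4=best
bs=None
for s6 in (1,-1):
    T=[fk(X,q,S4,s6)[1].T@R for q,R in zip(Q,RR)]
    M=sum(T);u,s,v=np.linalg.svd(M);M=u@np.diag([1,1,np.linalg.det(u@v)])@v
    e=max(np.linalg.norm(t-M) for t in T)
    if bs is None or e<bs[0]: bs=(e,s6,M)
S6,M=bs[1],bs[2]
def FK(q): p,R=fk(X,q,S4,S6);return p,R@M
lo=np.array([-3.03,-.79,.23,-1.04,0,-2.55]);hi=np.array([3.03,2.21,2.52,4.18,3.07,2.55])
def IK(p,R,q0s):
    out=[]
    for q0 in q0s:
        def f(q):
            pp,r=FK(q);return np.concatenate([(pp-p)*5,Ro.from_matrix(r@R.T).as_rotvec()])
        s=least_squares(f,np.clip(q0,lo+.01,hi-.01),bounds=(lo,hi));out.append((s.cost,s.x))
    return min(out,key=lambda a:a[0])
if __name__=='__main__':
    print(len(L),'rms mm',np.sqrt(2*cost/len(Q))*1000,X,S4,S6,'ori err',bs[0])
    from h import Rw
    seeds=[[0,.5,1.2,0,a,b] for a in (1.3,2.2) for b in(-1.57,1.57)]
    for a in (30,45,60):
        s,c=np.sin(np.radians(a)),np.cos(np.radians(a));
        for nm,p,app,jaw in [('grasp',[.61,-.07,.03],[-s,0,-c],[0,1,0]),('grasp',[.61,.24,.03],[-s,0,-c],[0,1,0]),
            ('placefar',[.43,.03,.085],[-c,0,-s],[0,-1,0]),('placefar',[.43,.33,.085],[-c,0,-s],[0,-1,0]),('placenear',[.43,.03,.085],[c,0,-s],[0,1,0]),('placenear',[.43,.33,.085],[c,0,-s],[0,1,0])]:
            app=np.array(app);R=Rw(jaw,app);e,q=IK(np.array(p)+.017*app,R,seeds);print(a,nm,p,'cost',round(e,5),q)
E
python3 kin.py
```

```text
27 rms mm 35.84415947549681 [-0.00616283  0.25509962  0.42659604  0.45246213  0.04320829  0.2779127 ] 1 1 ori err 1.0907074963431615e-15
30 grasp [0.61, -0.07, 0.03] cost 0.0 [-0.0943  0.9971  1.0108 -0.0472  1.6553 -1.6565]
30 grasp [0.61, 0.24, 0.03] cost 0.0 [ 0.3134  1.0807  0.8505  0.1563  1.711  -1.2751]
30 placefar [0.43, 0.03, 0.085] cost 0.0 [0.0457 0.8851 1.3403 0.0428 1.9626 1.61  ]
30 placefar [0.43, 0.33, 0.085] cost 0.0 [0.4661 1.033  1.0467 0.4462 2.0175 2.021 ]
30 placenear [0.43, 0.03, 0.085] cost 0.06421 [ 0.0603  0.0037  2.4157 -1.0396  0.     -0.4925]
30 placenear [0.43, 0.33, 0.085] cost 0.06835 [ 0.9447  0.3957  1.9434 -1.04    0.7426  0.2095]
45 grasp [0.61, -0.07, 0.03] cost 0.0 [-0.0879  1.1875  0.744  -0.0681  1.9927 -1.6609]
45 grasp [0.61, 0.24, 0.03] cost 0.0 [ 0.2934  1.2913  0.54    0.2341  2.0623 -1.2483]
45 placefar [0.43, 0.03, 0.085] cost 0.0 [0.0488 0.7275 1.4814 0.0349 1.7175 1.6104]
45 placefar [0.43, 0.33, 0.085] cost 0.0 [0.4928 0.8805 1.1967 0.3486 1.774  2.0069]
45 placenear [0.43, 0.03, 0.085] cost 0.00843 [ 0.0622  0.0667  2.402  -0.9323  0.     -0.5921]
45 placenear [0.43, 0.33, 0.085] cost 0.00851 [ 0.8993  0.3775  1.99   -1.04    0.6218  0.1707]
60 grasp [0.61, -0.07, 0.03] cost 0.0 [-0.0835  1.4085  0.4353 -0.1008  2.341  -1.683 ]
60 grasp [0.61, 0.24, 0.03] cost 0.00092 [ 0.2769  1.5042  0.23    0.3615  2.3761 -1.1566]
60 placefar [0.43, 0.03, 0.085] cost 0.0 [0.0535 0.5677 1.64   0.0269 1.4569 1.6141]
60 placefar [0.43, 0.33, 0.085] cost 0.0 [0.5321 0.7313 1.3577 0.2569 1.5161 2.028 ]
60 placenear [0.43, 0.03, 0.085] cost 0.0 [ 0.0998  0.0973  2.3246 -0.248   0.2044 -1.2412]
60 placenear [0.43, 0.33, 0.085] cost 0.0 [ 0.8337  0.3666  1.9621 -0.7493  0.5747 -0.146 ]
```

```bash
python3 - <<'E'
from kin import *
for q,p in zip(Q,P):
    e=fk(X,q,S4)[0]-p; print(q,np.round(e*1000,1))
E
```

```text
[ 1.27939951e+00  3.00179524e-01  1.52127818e+00 -2.27848853e-05
  1.32069927e+00 -6.65681610e-02] [ 34.7 -11.7  -0.4]
[ 1.27939951e+00  3.00179524e-01  1.52127818e+00 -2.27848853e-05
  1.32069927e+00 -6.65681610e-02] [ 34.7 -11.7  -0.4]
[-3.64625831e-02  2.00026452e-02  1.84511140e+00  7.30891194e-04
  1.27164850e+00 -1.61614760e+00] [ -3.2 -36.5  -0.5]
[-0.4703473   0.47957565  1.27248318  0.00348209  1.38362351 -2.04121184] [-16.9 -32.3  -0.3]
[-5.01580051e-01  6.37202185e-01  1.26233004e+00 -6.90344081e-05
  1.24284014e+00 -2.06732139e+00] [-18.3 -31.7  -1.1]
[-4.94116151e-01  5.57793513e-01  1.18123079e+00 -9.22082946e-05
  1.39847002e+00 -2.06026383e+00] [-17.6 -32.1  -0.3]
[-0.91853215  0.51824141  1.73039181 -0.00285214  0.91016765 -2.48186531] [-31.  -19.8  -2. ]
[-9.12927221e-01  5.21393921e-01  1.73509109e+00  2.35505529e-04
  8.79921837e-01 -2.47843610e+00] [-30.4 -20.5  -2.1]
[-0.51943478  0.19713354  1.79768116 -0.00480247  1.13984264 -1.15289967] [-19.9 -31.   -1. ]
[-5.13308343e-01  2.31162752e-01  1.82159807e+00  3.50281607e-04
  1.08429569e+00 -6.09347879e-01] [-19.
[... 1162 characters left out ...]
-01  3.71508088e-01  1.38546010e+00 -1.93483965e-03
  1.37584842e+00 -2.22461501e+00] [-23.1 -28.5  -0.2]
[-4.89982822e-01  5.52252381e-01  1.16529566e+00 -4.59293832e-04
  1.42195462e+00 -2.06311253e+00] [-17.5 -32.2  -0.2]
[-4.90611716e-01  5.51516003e-01  1.16485440e+00 -4.70300914e-04
  1.42182915e+00 -2.06305981e+00] [-17.4 -32.2  -0.2]
[-5.03025306e-01  6.14228843e-01  1.25527212e+00 -8.22727195e-04
  1.26857901e+00 -2.07168089e+00] [-18.2 -31.8  -0.9]
[-4.97293207e-01  6.27288923e-01  1.25929635e+00  1.93311269e-05
  1.24984839e+00 -2.06621898e+00] [-18.  -31.9  -1. ]
[-2.99975466e-01  2.93559106e-01  1.38072920e+00 -6.61201188e-04
  1.45693101e+00 -1.86410468e+00] [-11.2 -34.9   0.3]
```

```bash
sed -i 's/a1,d1,L2,L3,a3,Lt=x/a1,d1,L2,L3,a3,Lt,b1,b4,c5=x/; s/R@\[a1,0,0\]/R@[a1,b1,0]/; s/p=p+R5@\[0,0,Lt\]/p=p+R4@[0,b4,0]+R5@[c5,0,Lt]/; s/x0=\[0.05,.3,.3,.3,0,.2\]/x0=[0.05,.3,.3,.3,0,.2,0,0,0]/' kin.py; python3 kin.py
```

```text
27 rms mm 4.0481683048857547e-07 [-1.72435771e-09  2.21200004e-01  4.24200000e-01  4.47500000e-01
  4.09000010e-02  2.44800003e-01  3.66000003e-02 -4.38696599e-10
 -1.89443148e-09] 1 1 ori err 1.0907074963431615e-15
30 grasp [0.61, -0.07, 0.03] cost 0.0 [-0.1467  0.9539  1.0874 -0.0733  1.6191 -1.7017]
30 grasp [0.61, 0.24, 0.03] cost 0.0 [ 0.2721  1.035   0.9322  0.1356  1.6809 -1.3187]
30 placefar [0.43, 0.03, 0.085] cost 0.0 [-0.0105  0.8083  1.4491 -0.0097  1.9314  1.5621]
30 placefar [0.43, 0.33, 0.085] cost 0.0 [0.4326 0.9557 1.1604 0.4101 1.9964 1.9753]
30 placenear [0.43, 0.03, 0.085] cost 0.05843 [-0.0131  0.0259  2.3805 -1.0399  0.     -0.5393]
30 placenear [0.43, 0.33, 0.085] cost 0.0696 [ 0.7966  0.3717  1.9451 -1.04    0.6117  0.0751]
45 grasp [0.61, -0.07, 0.03] cost 0.0 [-0.1378  1.1123  0.8736 -0.1041  1.9345 -1.7057]
45 grasp [0.61, 0.24, 0.03] cost 0.0 [ 0.2564  1.204   0.6932  0.199   2.0055 -1.3028]
45 placefar [0.43, 0.03, 0.085] cost 0.0 [-0.0112  0.6695  1.5645 -0.008   1.6929  1.5619]
45 placefar [0.43, 0.33, 0.085] cost 0.0 [0.4551 0.825  1.2798 0.3219 1.7587 1.9662]
45 placenear [0.43, 0.03, 0.085] cost 0.00608 [-0.0136  0.0851  2.3716  0.526   0.     -2.1069]
45 placenear [0.43, 0.33, 0.085] cost 0.00828 [ 0.7732  0.3747  1.9757 -1.04    0.5397  0.0623]
60 grasp [0.61, -0.07, 0.03] cost 0.0 [-0.1317  1.2805  0.6573 -0.1457  2.2421 -1.728 ]
60 grasp [0.61, 0.24, 0.03] cost 0.0 [ 0.2455  1.3981  0.4224  0.2952  2.3329 -1.2392]
60 placefar [0.43, 0.03, 0.085] cost 0.0 [-0.0121  0.5282  1.6985 -0.0061  1.4385  1.5611]
60 placefar [0.43, 0.33, 0.085] cost 0.0 [0.4878 0.6957 1.4134 0.237  1.506  1.9859]
60 placenear [0.43, 0.03, 0.085] cost 0.0 [-0.0209  0.1113  2.2993  0.0507  0.2077 -1.6385]
60 placenear [0.43, 0.33, 0.085] cost 0.0 [ 0.7267  0.3734  1.9438 -0.7158  0.5309 -0.2712]
```

The model now fits exactly (rms below 1 µm). A 45° lean grasp followed by a 180° spin about the tool axis stands a bottle up and is within reach everywhere. Next: the glass's clearance and fresh bottle poses.

```bash
cat > bot.py <<'E'
from h import *
def bottles(d,show=True):
    P,ok=cloud(d);P=P.reshape(480,640,3);hs=cv2.cvtColor(d['color'],cv2.COLOR_BGR2HSV);out={}
    Z=P[...,2]; m=((Z>.03)&(Z<.06)&(P[...,0]>.50)&(P[...,0]<.70)&(P[...,1]>-.19)&(P[...,1]<.32)).astype(np.uint8)
    n,l,s,c=cv2.connectedComponentsWithStats(m)
    for i in range(1,n):
        if s[i,4]<500: continue
        S=P[l==i][:,:2]*1000
        ce,sz,a=cv2.minAreaRect(S.astype(np.float32)); bx=cv2.boxPoints((ce,sz,a))
        e=[bx[1]-bx[0],bx[2]-bx[1]];ax=max(e,key=np.linalg.norm);ax=ax/np.linalg.norm(ax);ax*=np.sign(ax[0])
        col=np.median(hs[l==i],0)
        print('px',c[i].round(),'n',s[i,4],'ctr',np.round(ce,1),'size',np.round(sz,1),'axis deg',np.degrees(np.arctan2(ax[1],ax[0])).round(2),'hsv',col)
E
python3 - <<'E'
from bot import *
d=shot('top');bottles(d)
print('glass base px (220,88):',plane(d,[[220,88],[220,104],[205,88]],0)*1000,'rim',plane(d,[[214,68],[214,92],[191,68]],.1)*1000)
E
```

```text
px [241. 205.] n 1230 ctr [607.   98.6] size [ 49.5 130.7] axis deg -2.78 hsv [  2.  128.  147.5]
px [175. 207.] n 1242 ctr [600.8 240.6] size [ 50.1 128. ] axis deg -3.58 hsv [147.  49. 106.]
glass base px (220,88): [[872.7443 161.3631   0.    ]
 [835.74   159.8817   0.    ]
 [871.671  195.241    0.    ]] rim [[879.1472 159.1705 100.    ]
 [827.7888 157.0841 100.    ]
 [877.5987 207.1537 100.    ]]
```

Black bottle first. It has ample slots, and both the black and white fits read 48–50 × 130 mm.

Emit:
jog_arm:
  series: [85, 22, 45, 0, 0, 0.16, 0, 85, 22, 45, 0, 0, 0.16, 0, 85, 22, 45, -10, 0, 0.16, 0, 85, 22, 45, -30, 0, 0.16, -0.02, 85, 22, 45, -30, 0, 0.14, -0.02]

```text
t: 24.7
tool_pos: [0.6583, 0.0792, 0.2407]
orientation: [-0.297, -0.276, 0.634, 0.659]
wrist_force: [1.5, -0.4, 0.9]
grip_width: 0.0849
```

```bash
cat >> bot.py <<'E'
def grasp(ctr,deg,back):
    u=np.array([np.cos(np.radians(deg)),np.sin(np.radians(deg)),0]);app=-.70711*u+[0,0,-.70711];jaw=[-u[1],u[0],0]
    p=np.array([ctr[0],ctr[1],18])-12*u-back*app
    log(p,Rw(jaw,app)); print('app',app)
E
python3 - <<'E'
from bot import *
grasp((607,98.6),-2.5,100)
d=shot('top','t9.png');bottles(d)
E
```

```text
t 24.7 q [ 0.046   1.0896  0.3803  0.0747  2.4063 -1.4402] F [ 1.5352 -0.3658  0.9352] w 84.9
p [658.2885  79.1751 240.7059] jawX [ 0.0433  0.999  -0.0134] app [-0.6721  0.0192 -0.7402] z [-0.7392  0.041   0.6723]
d mm [   7.3666   16.864  -151.9949]
rot [ 0.0155  0.0474 -0.0007]
app [-0.7064  0.0308 -0.7071]
px [175. 207.] n 1197 ctr [599.5 240.5] size [ 50.4 124.8] axis deg -3.85 hsv [144.  58. 107.]
px [321. 210.] n 1189 ctr [603.2 -73.7] size [ 48.6 130.3] axis deg -2.15 hsv [ 23. 177. 205.]
```

View pics/t9.png

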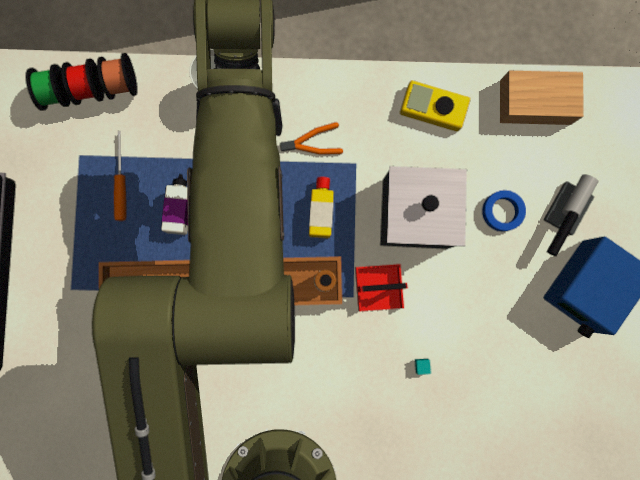

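```bash
sed -i 's/ctr\[1\],18\])-12\*u/ctr[1],20])-5*u/' bot.py; tail -5 bot.py
```

```text
print('px',c[i].round(),'n',s[i,4],'ctr',np.round(ce,1),'size',np.round(sz,1),'axis deg',np.degrees(np.arctan2(ax[1],ax[0])).round(2),'hsv',col)
def grasp(ctr,deg,back):
    u=np.array([np.cos(np.radians(deg)),np.sin(np.radians(deg)),0]);app=-.70711*u+[0,0,-.70711];jaw=[-u[1],u[0],0]
    p=np.array([ctr[0],ctr[1],20])-5*u-back*app
    log(p,Rw(jaw,app)); print('app',app)
```

Emit:
jog_arm:
  series: [85, -14, 5, -10, 0.015, 0.047, 0, 85, -14, 5, -40, 0, 0, 0, 85, -14, 5, -45, 0, 0, 0, 85, -14, 4, -30, 0, 0, 0, 85, 0, 0, 0, 0, 0, 0]

```text
t: 25.38
tool_pos: [0.6036, 0.0986, 0.0962]
orientation: [-0.268, -0.257, 0.642, 0.671]
wrist_force: [1.2, -1.3, -0.0]
grip_width: 0.085
```

```bash
python3 - <<'E'
from bot import *
grasp((607,98.6),-2.5,0)
d=shot('scene');cv2.imwrite('pics/s10.png',cv2.resize(d['color'][120:380,200:560],None,fx=2.2,fy=2.2))
shot('wrist','w10.png')
E
```

```text
t 25.38 q [ 0.0693  1.0504  0.8103  0.0938  2.0858 -1.4464] F [ 1.2164 -1.329  -0.0219] w 85.0
p [603.6189  98.5801  96.2079] jawX [ 0.0436  0.999  -0.0002] app [-0.7236  0.0315 -0.6895] z [-0.6889  0.0302  0.7243]
d mm [ -1.6142   0.238  -76.2079]
rot [-0.0009 -0.0246 -0.    ]
app [-0.7064  0.0308 -0.7071]
```

View pics/s10.png

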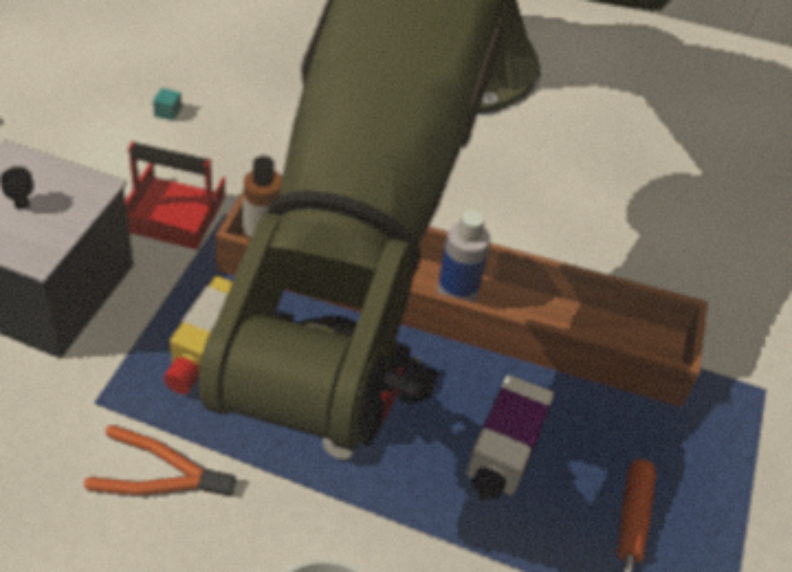

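View pics/w10.png

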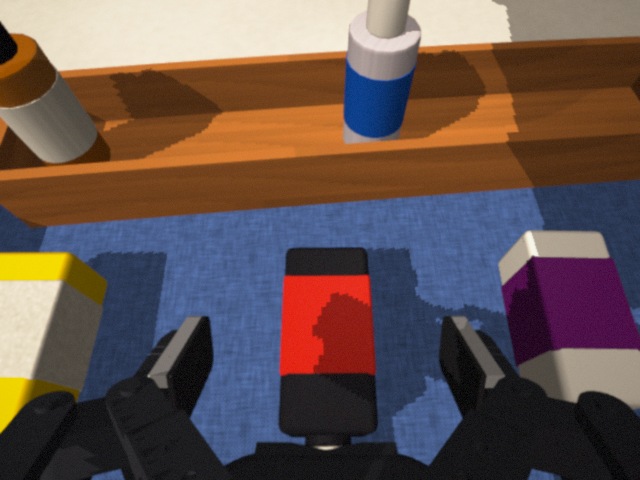

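The wrist view shows the black bottle centred between the fingers. Descending.

Emit:
jog_arm:
  series: [85, -1, 0, -20, 0, -0.024, 0, 85, 0, 0, -25, 0, 0, 0, 85, 0, 0, -20, 0, 0, 0, 85, 0, 0, -7, 0, 0, 0, 85, 0, 0, 0, 0, 0, 0]

```text
t: 26.1
tool_pos: [0.608, 0.0972, 0.0282]
orientation: [-0.28, -0.269, 0.636, 0.667]
wrist_force: [0.4, 0.6, 0.6]
grip_width: 0.0851
```

```bash
python3 - <<'E'
from bot import *
grasp((607,98.6),-2.5,0)
E
```

```text
t 26.1 q [ 0.0671  1.1199  0.8274  0.087   1.9626 -1.4585] F [0.4256 0.6409 0.635 ] w 85.1
p [607.9726  97.2334  28.2213] jawX [0.0455 0.999  0.0026] app [-0.6975  0.0336 -0.7158] z [-0.7152  0.0308  0.6983]
d mm [-5.9678  1.5847 -8.2213]
rot [-0.002   0.0125  0.0019]
app [-0.7064  0.0308 -0.7071]
```

Emit:
jog_arm:
  series: [85, -5, 1, -5, 0, 0.01, 0, 85, 0, 0, -2, 0, 0, 0, 85, 0, 0, 0, 0, 0, 0, 40, 0, 0, 0, 0, 0, 0, 40, 0, 0, 0, 0, 0, 0]
  newtons: 60

```text
t: 26.72
tool_pos: [0.6033, 0.0985, 0.0225]
orientation: [-0.277, -0.267, 0.637, 0.668]
wrist_force: [-0.2, 0.3, 0.5]
grip_width: 0.0509
```

Emit:
jog_arm:
  series: [40, 0, 0, 0, 0, 0, 0, 40, 0, 0, 0, 0, 0, 0, 40, 0, 0, 0, 0, 0, 0, 40, 0, 0, 5, 0, 0, 0, 40, 0, 0, 20, 0, 0, 0]

```text
t: 27.35
tool_pos: [0.6027, 0.0984, 0.0472]
orientation: [-0.277, -0.266, 0.638, 0.668]
wrist_force: [-0.4, -0.1, -1.8]
grip_width: 0.0474
```

```bash
python3 - <<'E'
from bot import *
grasp((607,98.6),-2.5,0)
shot('wrist','w11.png')
E
```

```text
t 27.35 q [ 0.0689  1.089   0.8449  0.0897  1.9866 -1.4548] F [-0.43   -0.1329 -1.8162] w 47.4
p [602.7334  98.3871  47.2274] jawX [0.0454 0.999  0.0021] app [-0.7051  0.0335 -0.7083] z [-0.7077  0.0307  0.7059]
d mm [ -0.7286   0.431  -27.2274]
rot [-0.002   0.0018  0.0018]
app [-0.7064  0.0308 -0.7071]
```

View pics/w11.png

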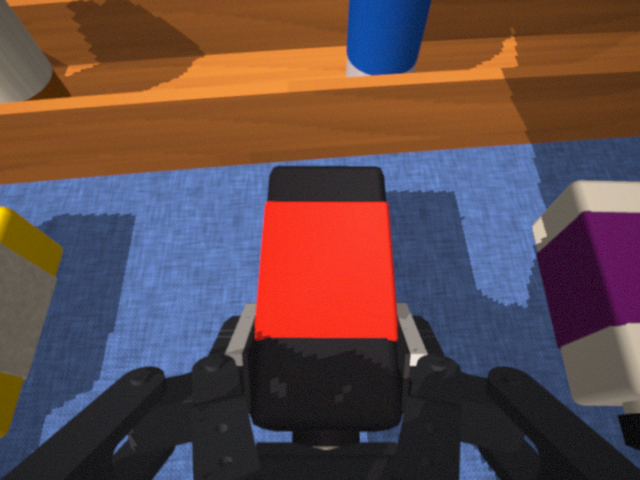

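Emit:
jog_arm:
  series: [40, 0, 0, 50, 0, 0, 0, 40, 0, 0, 50, -0.12, 0.006, -0.12, 40, 0, 0, 50, -0.12, 0.006, -0.12, 40, -10, 10, 40, -0.12, 0.006, -0.12, 40, -10, 10, 20, -0.12, 0.006, -0.12]

```text
t: 28.02
tool_pos: [0.5826, 0.1181, 0.2717]
orientation: [-0.48, -0.023, 0.503, 0.718]
wrist_force: [-0.1, 0.3, -1.9]
grip_width: 0.0471
```

Emit:
jog_arm:
  series: [40, -10, 10, 0, -0.125, 0, -0.125, 40, -10, 10, 0, -0.125, 0, -0.125, 40, -15, 10, 0, -0.125, 0, -0.125, 40, -15, 10, 0, -0.125, 0, -0.125, 40, -15, 10, 0, -0.125, 0, -0.125]

```text
t: 28.65
tool_pos: [0.5153, 0.1694, 0.2794]
orientation: [0.665, -0.282, -0.232, -0.652]
wrist_force: [1.1, -0.0, -2.2]
grip_width: 0.0475
```

```bash
cat >> bot.py <<'E'
def place(yl,along,dz,z):
    # along: TCP distance from base; dz: TCP z - axis z when lying
    c=np.array([431.6,134.6])+yl*np.array([-.0508,.9987]); u=np.array([.9987,.0508,0])
    p=np.array([c[0]+dz*u[0],c[1]+dz*u[1],z if z else 12+along])
    log(p,Rw([.0508,-.9987,0],-.70711*u+[0,0,-.70711]))
E
python3 - <<'E'
from bot import *
place(110,60.8,-1.5,180)
E
```

```text
t 28.65 q [0.1887 0.6636 1.0308 0.165  2.1744 0.3066] F [ 1.0514 -0.0474 -2.1655] w 47.5
p [515.3091 169.3552 279.4486] jawX [ 0.7336 -0.0725 -0.6757] app [-0.677   0.0084 -0.7359] z [ 0.059   0.9973 -0.043 ]
d mm [-90.7951  75.0256 -99.4486]
rot [-1.0379  0.0133 -1.0306]
```

Emit:
jog_arm:
  series: [40, -10, 9, 0, -0.128, 0, -0.128, 40, -10, 9, 0, -0.128, 0, -0.128, 40, -10, 9, 0, -0.128, 0, -0.128, 40, -10, 9, 0, -0.128, 0, -0.128, 40, -10, 9, 0, -0.128, 0, -0.128]

```text
t: 29.28
tool_pos: [0.4626, 0.2157, 0.2853]
orientation: [0.712, -0.535, 0.093, -0.445]
wrist_force: [-0.7, 0.4, -0.9]
grip_width: 0.047
```

```bash
python3 - <<'E'
from bot import *
place(110,60.8,-1.5,180)
E
```

```text
t 29.27 q [0.2862 0.576  1.1558 0.193  2.1338 1.3218] F [-0.715   0.3805 -0.9085] w 47.0
p [462.5905 215.6931 285.2542] jawX [ 0.4103 -0.8444 -0.3443] app [-0.6788 -0.0307 -0.7337] z [ 0.609   0.5348 -0.5858]
d mm [ -38.0765   28.6877 -105.2542]
rot [-0.3698  0.0197 -0.3773]
```

Emit:
jog_arm:
  series: [40, -13, 9, -20, -0.125, 0.01, -0.125, 40, -13, 9, -25, -0.125, 0.01, -0.125, 40, -9, 7, -30, -0.12, 0, -0.12, 40, -1, 1, -20, 0, 0, 0, 40, 0, 0, 0, 0, 0, 0]

```text
t: 29.9
tool_pos: [0.4247, 0.2431, 0.1933]
orientation: [0.669, -0.636, 0.271, -0.275]
wrist_force: [0.2, 1.4, -1.6]
grip_width: 0.0471
```

```bash
python3 - <<'E'
from bot import *
place(110,60.8,-1.5,None)
d=shot('scene');cv2.imwrite('pics/s12.png',cv2.resize(d['color'][100:340,260:580],None,fx=2.4,fy=2.4))
shot('top','t12.png')
E
```

```text
t 29.9 q [0.3447 0.6147 1.3271 0.2156 1.9503 1.8764] F [ 0.2119  1.3875 -1.6186] w 47.1
p [424.6816 243.0644 193.2927] jawX [ 0.0453 -0.9989  0.0126] app [-0.7017 -0.0408 -0.7113] z [ 0.7111  0.0233 -0.7027]
d mm [  -0.1676    1.3164 -120.4927]
rot [0.0123 0.0067 0.0055]
```

View pics/s12.png

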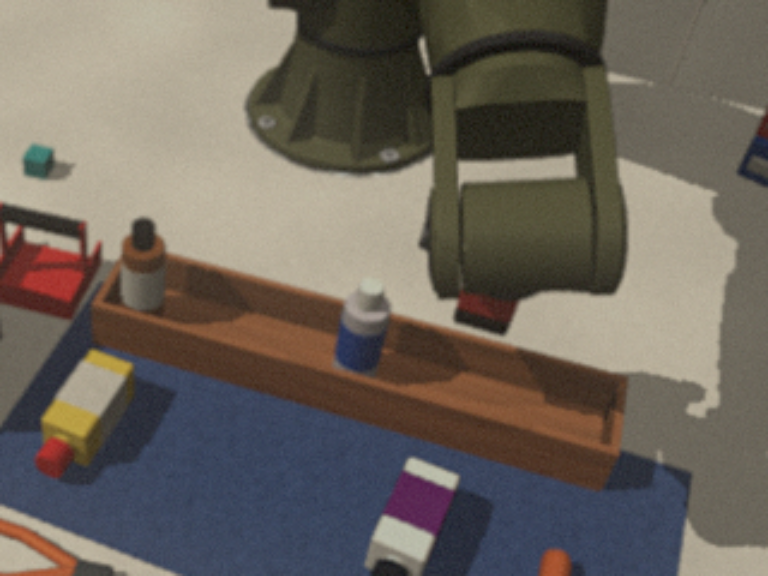

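View pics/t12.png

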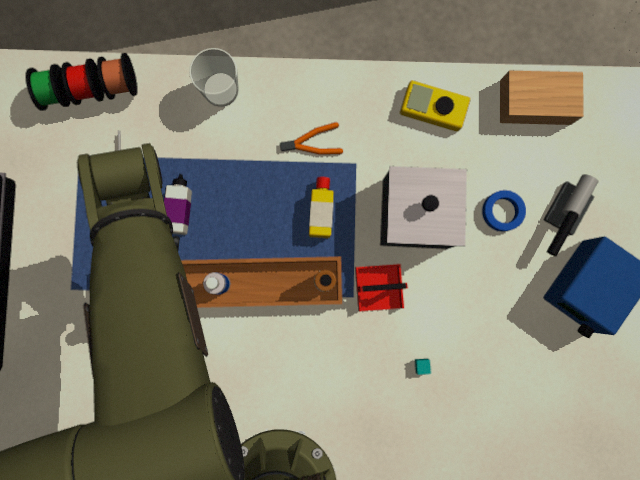

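The bottle hangs upright over the lane's left bay, clear of the aluminium bottle. Descending.

Emit:
jog_arm:
  series: [40, 0, 1, -25, 0.012, 0.006, 0.005, 40, 0, 0, -40, 0, 0, 0, 40, 0, 0, -30, 0, 0, 0, 40, 0, 0, -8, 0, 0, 0, 40, 0, 0, 0, 0, 0, 0]

```text
t: 30.62
tool_pos: [0.4286, 0.2445, 0.096]
orientation: [0.667, -0.636, 0.266, -0.284]
wrist_force: [0.3, -0.8, -1.1]
grip_width: 0.0471
```

```bash
python3 - <<'E'
from bot import *
place(110,60.8,-1.5,None)
E
```

```text
t 30.62 q [0.3421 0.7367 1.3702 0.2104 1.7785 1.8232] F [ 0.3095 -0.8067 -1.0545] w 47.1
p [428.5664 244.5414  96.0484] jawX [ 0.0503 -0.9987 -0.0057] app [-0.696  -0.0309 -0.7174] z [ 0.7163  0.0401 -0.6967]
d mm [ -4.0524  -0.1606 -23.2484]
rot [-0.0065  0.0143  0.0006]
```

Emit:
jog_arm:
  series: [40, -4, 0, -8, -0.006, 0.014, 0, 40, 0, 0, -7, 0, 0, 0, 40, 0, 0, -4, 0, 0, 0, 40, 0, 0, 0, 0, 0, 0, 40, 0, 0, 0, 0, 0, 0]

```text
t: 31.25
tool_pos: [0.4254, 0.245, 0.0785]
orientation: [0.669, -0.636, 0.264, -0.279]
wrist_force: [0.2, -0.4, -0.5]
grip_width: 0.0473
```

```bash
python3 - <<'E'
from bot import *
place(110,60.8,-1.5,None)
E
```

```text
t 31.25 q [0.3445 0.7632 1.3766 0.2106 1.7575 1.8212] F [ 0.2444 -0.4246 -0.4804] w 47.3
p [425.4124 244.9633  78.4911] jawX [ 0.0503 -0.9987 -0.0015] app [-0.7039 -0.0344 -0.7095] z [ 0.7085  0.0368 -0.7047]
d mm [-0.8985 -0.5825 -5.6911]
rot [-0.0017  0.0033  0.0005]
```

Emit:
jog_arm:
  series: [40, 0, 0, -2, 0, 0, 0, 40, 0, 0, -1.5, 0, 0, 0, 40, 0, 0, -1, 0, 0, 0, 40, 0, 0, 0, 0, 0, 0, 40, 0, 0, 0, 0, 0, 0]

```text
t: 31.88
tool_pos: [0.4255, 0.245, 0.0739]
orientation: [0.669, -0.636, 0.264, -0.279]
wrist_force: [-1.2, -0.6, -1.9]
grip_width: 0.0474
```

Emit:
jog_arm:
  series: [40, 0, 0, -1.5, 0, 0, 0, 40, 0, 0, -1, 0, 0, 0, 40, 0, 0, 0, 0, 0, 0, 40, 0, 0, 0, 0, 0, 0, 40, 0, 0, 0, 0, 0, 0]

```text
t: 32.5
tool_pos: [0.4256, 0.245, 0.0718]
orientation: [0.669, -0.636, 0.264, -0.279]
wrist_force: [-0.8, -0.4, -0.1]
grip_width: 0.0474
```

Emit:
jog_arm:
  series: [40, 0, 0, -1, 0, 0, 0, 40, 0, 0, 0, 0, 0, 0, 40, 0, 0, 0, 0, 0, 0, 40, 0, 0, 0, 0, 0, 0, 40, 0, 0, 0, 0, 0, 0]

```text
t: 33.12
tool_pos: [0.4258, 0.245, 0.0717]
orientation: [0.669, -0.636, 0.264, -0.279]
wrist_force: [-0.7, -0.8, 1.1]
grip_width: 0.0472
```

Contact made. Opening and backing out along the tool axis.

Emit:
jog_arm:
  series: [75, 0, 0, 0, 0, 0, 0, 75, 0, 0, 0, 0, 0, 0, 75, 0, 0, 0, 0, 0, 0, 75, 10, 0.5, 10, 0, 0, 0, 75, 30, 1.5, 30, 0, 0, 0]

```text
t: 33.75
tool_pos: [0.4657, 0.247, 0.1118]
orientation: [0.67, -0.636, 0.263, -0.278]
wrist_force: [-0.5, 0.4, 0.1]
grip_width: 0.0748
```

Emit:
jog_arm:
  series: [75, 40, 2, 40, 0, 0, 0, 75, 40, 2, 40, 0, 0, 0, 85, 0, 0, 50, 0.12, 0, 0.12, 85, 0, 0, 30, 0.125, 0, 0.125, 85, 10, 0, 10, 0.125, 0, 0.125]

```text
t: 34.38
tool_pos: [0.5605, 0.2497, 0.2921]
orientation: [0.713, -0.536, 0.084, -0.445]
wrist_force: [-0.5, 0.6, 0.2]
grip_width: 0.0849
```

```bash
python3 - <<'E'
from bot import *
log()
shot('top','t13.png')
d=shot('scene');cv2.imwrite('pics/s13.png',cv2.resize(d['color'][100:340,260:580],None,fx=2.4,fy=2.4))
bottles(d)
E
```

```text
t 34.38 q [0.2914 0.8684 0.6693 0.2379 2.336  1.375 ] F [-0.5004  0.6014  0.2434] w 84.9
p [560.4858 249.7491 292.0936] jawX [ 0.4106 -0.8389 -0.3573] app [-0.6897 -0.0294 -0.7235] z [ 0.5965  0.5434 -0.5907]
px [287. 278.] n 1059 ctr [636.1 -77.3] size [ 50.9 127.3] axis deg -0.81 hsv [ 22. 127. 176.]
px [431. 316.] n 1160 ctr [600.6 240.7] size [ 49.3 119.7] axis deg -3.88 hsv [ 71.5  35.5 102.5]
```

View pics/s13.png

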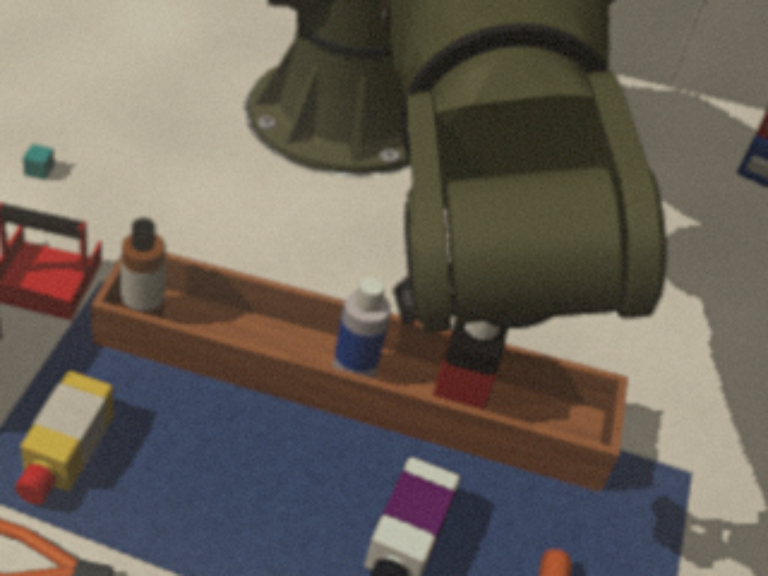

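View pics/t13.png

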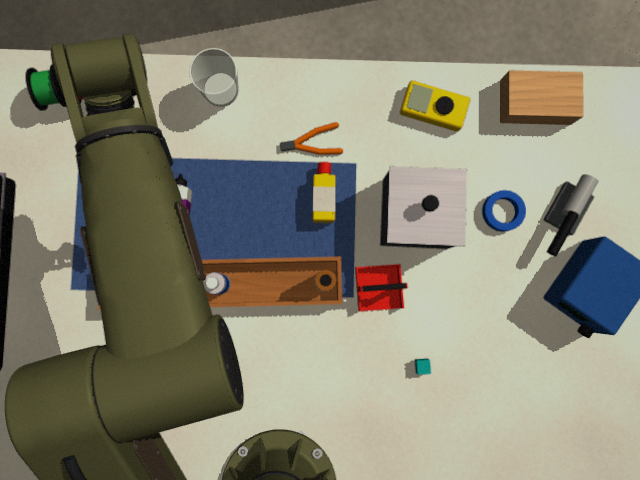

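Black stands upright in the lane at crop (478,350). The yellow bottle has been knocked to about (636,−77), the announced disturbance. Next the white one.

Emit:
jog_arm:
  series: [85, 10, 0, 0, 0.128, 0.004, 0.128, 85, 10, 0, 0, 0.128, 0.004, 0.128, 85, 10, 0, 0, 0.128, 0.004, 0.128, 85, 10, 0, 0, 0.128, 0.004, 0.128, 85, 0, 0, 0, 0.128, 0.004, 0.128]

```text
t: 35.1
tool_pos: [0.6016, 0.2492, 0.288]
orientation: [0.671, -0.295, -0.235, -0.639]
wrist_force: [0.3, -0.3, -0.0]
grip_width: 0.0847
```

Emit:
jog_arm:
  series: [85, 0, -2, -20, 0.128, 0, 0.128, 85, 0, -2, -20, 0.128, 0, 0.128, 85, 0, -2, -20, 0.128, 0, 0.128, 85, 0, -2, -20, 0.128, 0, 0.128, 85, 0, 0, 0, 0.128, 0, 0.128]

```text
t: 35.72
tool_pos: [0.6004, 0.2404, 0.2017]
orientation: [-0.495, -0.014, 0.503, 0.709]
wrist_force: [1.0, 0.2, 0.3]
grip_width: 0.0851
```

```bash
python3 - <<'E'
from bot import *
grasp((602.3,240.6),-3,80/.7071*0)
E
```

```text
t 35.73 q [ 0.2555  1.0239  0.6009  0.2365  2.2596 -0.4767] F [1.     0.198  0.3343] w 85.1
p [600.3984 240.4285 201.7387] jawX [ 0.4935  0.7267 -0.4779] app [-0.699   0.0044 -0.7151] z [-0.5176  0.6869  0.5101]
d mm [  -3.0915    0.4332 -181.7387]
rot [ 0.5283 -0.0047  0.4903]
app [-0.7061  0.037  -0.7071]
```

Emit:
jog_arm:
  series: [85, -1, 0, -15, 0.128, 0, 0.122, 85, -1, 0, -20, 0.128, 0, 0.122, 85, 0, 0, -20, 0.128, 0, 0.122, 85, 0, 0, -20, 0.12, 0, 0.11, 85, 0, 0, 0, 0, 0, 0]

```text
t: 36.35
tool_pos: [0.5966, 0.2398, 0.1215]
orientation: [-0.286, -0.25, 0.636, 0.672]
wrist_force: [-1.0, -0.9, -0.1]
grip_width: 0.0851
```

```bash
python3 - <<'E'
from bot import *
grasp((602.3,240.6),-3,0)
d=shot('wrist','w14.png')
hs=cv2.cvtColor(d['color'],cv2.COLOR_BGR2HSV)
P,ok=cloud(d);P=P.reshape(480,640,3);m=(P[...,2]>.036)&(P[...,2]<.055)&(P[...,0]>.53)&(P[...,0]<.75)&(P[...,1]>.17)&(P[...,1]<.3)
S=P[m][:,:2]*1000;print(len(S));print(cv2.minAreaRect(S.astype(np.float32)),S.min(0),S.max(0))
E
```

```text
t 36.35 q [ 0.248   1.0778  0.6918  0.2402  2.1298 -1.1972] F [-0.9507 -0.9252 -0.0768] w 85.1
p [596.6124 239.7592 121.5119] jawX [ 0.0672  0.9973 -0.0283] app [-0.7111  0.028  -0.7025] z [-0.6998  0.0673  0.7111]
d mm [   0.6944    1.1025 -101.5119]
rot [ 0.0279 -0.0078  0.015 ]
app [-0.7061  0.037  -0.7071]
14524
((592.0106201171875, 240.5683135986328), (49.102806091308594, 103.19680786132812), 86.21186065673828) [539.6922 214.623 ] [643.3699 267.5036]
```

View pics/w14.png

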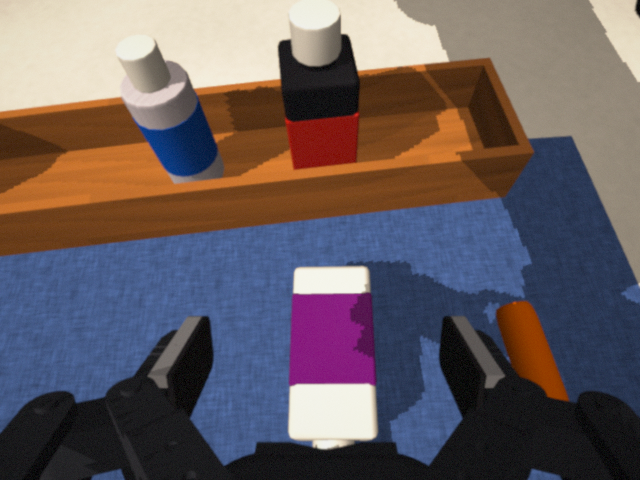

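The white bottle is centred between the fingers, and black stands upright behind it. Descending.

Emit:
jog_arm:
  series: [85, 1, 1, -25, 0.028, 0, 0.005, 85, 0, 0, -35, 0, 0, 0, 85, 0, 0, -25, 0, 0, 0, 85, 0, 0, -8, 0, 0, 0, 85, 0, 0, 0, 0, 0, 0]

```text
t: 37.02
tool_pos: [0.5995, 0.2416, 0.0326]
orientation: [-0.286, -0.256, 0.629, 0.676]
wrist_force: [0.2, 0.4, 0.7]
grip_width: 0.0848
```

```bash
python3 - <<'E'
from bot import *
grasp((604,240),-3.6,0)
E
```

```text
t 37.02 q [ 0.2447  1.1787  0.7066  0.2387  2.005  -1.2275] F [0.202  0.4442 0.7113] w 84.8
p [599.5388 241.5661  32.6151] jawX [ 0.0775  0.9969 -0.0136] app [-0.7047  0.0451 -0.7081] z [-0.7053  0.0644  0.706 ]
d mm [ -0.529   -1.2521 -12.6151]
rot [0.0137 0.0005 0.0147]
app [-0.7057  0.0444 -0.7071]
```

Emit:
jog_arm:
  series: [85, 0, -1, -6, 0.013, 0, 0.014, 85, 0, 0, -5, 0, 0, 0, 85, 0, 0, -1, 0, 0, 0, 40, 0, 0, 0, 0, 0, 0, 40, 0, 0, 0, 0, 0, 0]

```text
t: 37.65
tool_pos: [0.6006, 0.2408, 0.0226]
orientation: [-0.28, -0.263, 0.632, 0.673]
wrist_force: [-0.5, 0.1, 0.6]
grip_width: 0.0512
```

Emit:
jog_arm:
  series: [40, 0, 0, 0, 0, 0, 0, 40, 0, 0, 0, 0, 0, 0, 40, 0, 0, 0, 0, 0, 0, 40, 0, 0, 5, 0, 0, 0, 40, 0, 0, 20, 0, 0, 0]

```text
t: 38.28
tool_pos: [0.6, 0.2406, 0.0473]
orientation: [-0.28, -0.262, 0.632, 0.673]
wrist_force: [-0.3, 0.8, -1.2]
grip_width: 0.0471
```

```bash
python3 - <<'E'
from bot import *
grasp((604,240),-3.6,0)
d=shot('wrist','w15.png')
P,ok=cloud(d);P=P.reshape(480,640,3)
E
```

```text
t 38.27 q [ 0.2437  1.1603  0.7069  0.2391  2.0227 -1.2436] F [-0.3252  0.8484 -1.2163] w 47.1
p [599.9517 240.618   47.2612] jawX [ 0.0633  0.998  -0.0003] app [-0.7044  0.0445 -0.7084] z [-0.7069  0.0451  0.7058]
d mm [ -0.9419  -0.304  -27.2612]
rot [0.0004 0.0018 0.0005]
app [-0.7057  0.0444 -0.7071]
```

View pics/w15.png

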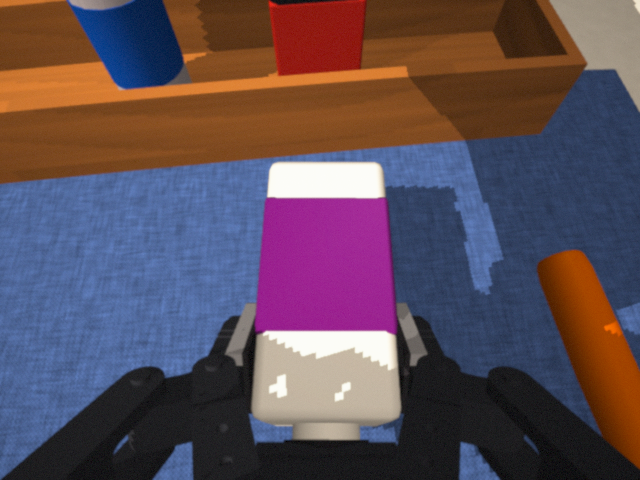

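Emit:
jog_arm:
  series: [40, 0, 0, 50, 0, 0, 0, 40, 0, 0, 50, -0.12, 0.006, -0.12, 40, 0, 0, 50, -0.12, 0.006, -0.12, 40, -10, 5, 40, -0.12, 0.006, -0.12, 40, -12, 8, 20, -0.12, 0.006, -0.12]

```text
t: 38.95
tool_pos: [0.5779, 0.2532, 0.2722]
orientation: [-0.483, -0.021, 0.496, 0.721]
wrist_force: [0.0, 0.7, -1.3]
grip_width: 0.0471
```

Emit:
jog_arm:
  series: [40, -12, 8, 0, -0.128, 0, -0.128, 40, -12, 8, 0, -0.128, 0, -0.128, 40, -12, 8, 0, -0.128, 0, -0.128, 40, -12, 8, 0, -0.128, 0, -0.128, 40, -12, 8, 0, -0.128, 0, -0.128]

```text
t: 39.58
tool_pos: [0.5156, 0.294, 0.2807]
orientation: [0.67, -0.288, -0.217, -0.649]
wrist_force: [0.6, 0.1, -1.1]
grip_width: 0.0476
```

```bash
python3 - <<'E'
from bot import *
place(213,60.5,-1.5,180)
E
```

```text
t 39.58 q [0.3567 0.7642 0.8594 0.3005 2.1927 0.5556] F [ 0.6452  0.0702 -1.1117] w 47.6
p [515.588  294.0176 280.7302] jawX [ 0.7398 -0.1057 -0.6645] app [-0.6676  0.008  -0.7445] z [ 0.084   0.9944 -0.0646]
d mm [ -96.3064   53.2293 -100.7302]
rot [-1.0085  0.0243 -1.013 ]
```

Emit:
jog_arm:
  series: [40, -12, 7, 0, -0.128, 0.003, -0.128, 40, -12, 7, 0, -0.128, 0.003, -0.128, 40, -12, 7, 0, -0.128, 0.003, -0.128, 40, -12, 7, 0, -0.128, 0.003, -0.128, 40, -12, 7, 0, -0.128, 0.003, -0.128]

```text
t: 40.2
tool_pos: [0.4528, 0.33, 0.2868]
orientation: [0.712, -0.543, 0.102, -0.434]
wrist_force: [0.3, 0.0, -2.0]
grip_width: 0.0472
```

Emit:
jog_arm:
  series: [40, -12, 6, -20, -0.128, 0.003, -0.128, 40, -12, 6, -25, -0.128, 0.003, -0.128, 40, -8, 4, -25, -0.1, 0.003, -0.1, 40, 0, 0, -20, 0, 0, 0, 40, 0, 0, 0, 0, 0, 0]

```text
t: 40.83
tool_pos: [0.4193, 0.3467, 0.1998]
orientation: [0.668, -0.635, 0.274, -0.274]
wrist_force: [-0.3, 0.1, -2.5]
grip_width: 0.0474
```

```bash
python3 - <<'E'
from bot import *
place(213,60.5,-1.5,None)
E
```

```text
t 40.83 q [0.4913 0.7006 1.169  0.3231 1.9801 2.0453] F [-0.3318  0.0708 -2.5327] w 47.4
p [419.3409 346.731  199.8052] jawX [ 0.0433 -0.9989  0.0183] app [-0.6986 -0.0434 -0.7142] z [ 0.7142  0.0182 -0.6997]
d mm [  -0.0593    0.5159 -127.3052]
rot [0.0178 0.0111 0.0074]
```

Emit:
jog_arm:
  series: [40, 0, 1, -25, 0.017, 0.011, 0.007, 40, -2, 0, -40, 0, 0, 0, 40, -2, 0, -30, 0, 0, 0, 40, 0, 0, -10, 0, 0, 0, 40, 0, 0, 0, 0, 0, 0]

```text
t: 41.45
tool_pos: [0.4169, 0.3472, 0.0914]
orientation: [0.669, -0.636, 0.261, -0.282]
wrist_force: [0.3, 0.3, -1.5]
grip_width: 0.0475
```

```bash
python3 - <<'E'
from bot import *
place(213,60.5,-1.5,None)
d=shot('scene');cv2.imwrite('pics/s16.png',cv2.resize(d['color'][140:340,280:580],None,fx=2.6,fy=2.6))
E
```

```text
t 41.45 q [0.4891 0.8213 1.2356 0.3163 1.805  1.9578] F [ 0.2578  0.2942 -1.4883] w 47.5
p [416.8603 347.2439  91.4133] jawX [ 0.0554 -0.9984 -0.0096] app [-0.7045 -0.0323 -0.7089] z [ 0.7075  0.046  -0.7052]
d mm [  2.4212   0.003  -18.9133]
rot [-0.0097  0.0021 -0.0046]
```

View pics/s16.png

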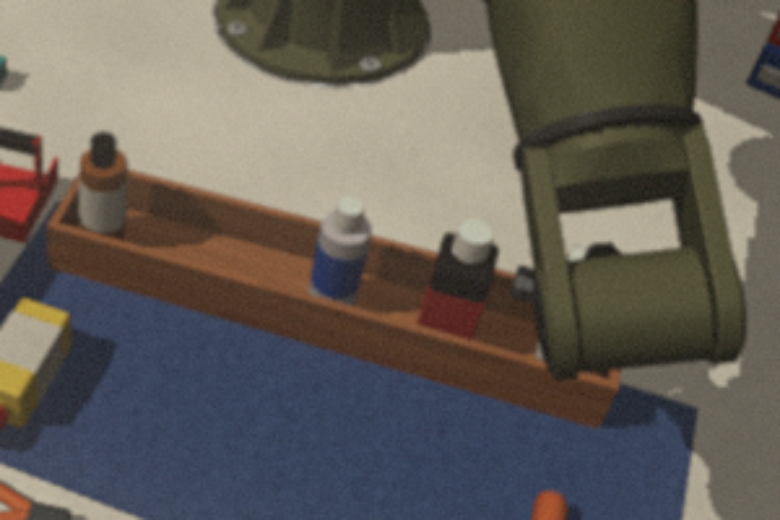

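The white bottle is descending into the end bay and the black one is untouched. Finishing the descent.

Emit:
jog_arm:
  series: [40, 2, 0, -6, -0.009, 0.002, -0.004, 40, 0, 0, -5, 0, 0, 0, 40, 0, 0, -4, 0, 0, 0, 40, 0, 0, -2, 0, 0, 0, 40, 0, 0, 0, 0, 0, 0]

```text
t: 42.12
tool_pos: [0.4202, 0.3478, 0.076]
orientation: [0.669, -0.636, 0.264, -0.28]
wrist_force: [-0.0, 0.7, -2.1]
grip_width: 0.047
```

Emit:
jog_arm:
  series: [40, 0, 0, -1, 0, 0, 0, 40, 0, 0, 0, 0, 0, 0, 40, 0, 0, 0, 0, 0, 0, 40, 0, 0, 0, 0, 0, 0, 40, 0, 0, 0, 0, 0, 0]

```text
t: 42.75
tool_pos: [0.4202, 0.3478, 0.0752]
orientation: [0.669, -0.636, 0.264, -0.28]
wrist_force: [0.1, -0.1, -1.5]
grip_width: 0.0474
```

Emit:
jog_arm:
  series: [40, 0, 0, -1.5, 0, 0, 0, 40, 0, 0, -1.5, 0, 0, 0, 40, 0, 0, -0.5, 0, 0, 0, 40, 0, 0, 0, 0, 0, 0, 40, 0, 0, 0, 0, 0, 0]

```text
t: 43.38
tool_pos: [0.4205, 0.3479, 0.0739]
orientation: [0.669, -0.636, 0.264, -0.28]
wrist_force: [-0.6, 0.2, 1.0]
grip_width: 0.0474
```

Emit:
jog_arm:
  series: [40, 0, 0, -1, 0, 0, 0, 40, 0, 0, 0, 0, 0, 0, 40, 0, 0, 0, 0, 0, 0, 40, 0, 0, 0, 0, 0, 0, 40, 0, 0, 0, 0, 0, 0]

```text
t: 44.0
tool_pos: [0.4207, 0.3479, 0.0738]
orientation: [0.669, -0.636, 0.263, -0.28]
wrist_force: [-0.2, -0.5, 2.6]
grip_width: 0.0471
```

Emit:
jog_arm:
  series: [72, 0, 0, 0, 0, 0, 0, 72, 0, 0, 0, 0, 0, 0, 72, 0, 0, 0, 0, 0, 0, 72, 10, 0.5, 10, 0, 0, 0, 72, 30, 1.5, 30, 0, 0, 0]

```text
t: 44.62
tool_pos: [0.4606, 0.3499, 0.1135]
orientation: [0.67, -0.636, 0.263, -0.279]
wrist_force: [-0.2, -0.1, 0.7]
grip_width: 0.0719
```

Emit:
jog_arm:
  series: [72, 40, 2, 40, 0, 0, 0, 72, 40, -10, 40, 0, 0, 0, 85, 10, -40, 50, 0.12, 0, 0.12, 85, 10, -50, 30, 0.125, 0, 0.125, 85, 10, -50, 10, 0.125, 0, 0.125]

```text
t: 45.25
tool_pos: [0.5744, 0.2016, 0.2887]
orientation: [0.714, -0.534, 0.083, -0.445]
wrist_force: [-0.3, -0.1, -0.3]
grip_width: 0.0848
```

Emit:
jog_arm:
  series: [85, 8, -50, 0, 0.128, 0, 0.128, 85, 8, -50, 0, 0.128, 0, 0.128, 85, 8, -50, 0, 0.128, 0, 0.128, 85, 8, -50, 0, 0.128, 0, 0.128, 85, 8, -50, 0, 0.128, 0, 0.128]

```text
t: 45.88
tool_pos: [0.6155, -0.0551, 0.2948]
orientation: [0.666, -0.279, -0.232, -0.652]
wrist_force: [0.3, 0.3, -0.2]
grip_width: 0.0853
```

```bash
python3 - <<'E'
from bot import *
d=shot('top','t17.png');bottles(d);d2=shot('scene','s17.png');bottles(d2)
grasp((636,-77.3),-.8,0)
E
```

```text
px [287. 278.] n 1056 ctr [636.  -77.2] size [128.   50.6] axis deg 0.46 hsv [ 22.  130.5 195. ]
t 45.98 q [-0.1242  0.9017  0.5989 -0.109   2.3744 -0.098 ] F [-0.2533  0.244   0.2424] w 85.0
p [615.5346 -58.6048 294.0563] jawX [ 0.7364 -0.0725 -0.6726] app [-0.6739  0.0081 -0.7388] z [ 0.059   0.9973 -0.0429]
d mm [  15.4659  -18.6254 -274.0563]
rot [1.1292 0.0205 1.1803]
app [-0.707   0.0099 -0.7071]
```

View pics/s17.png

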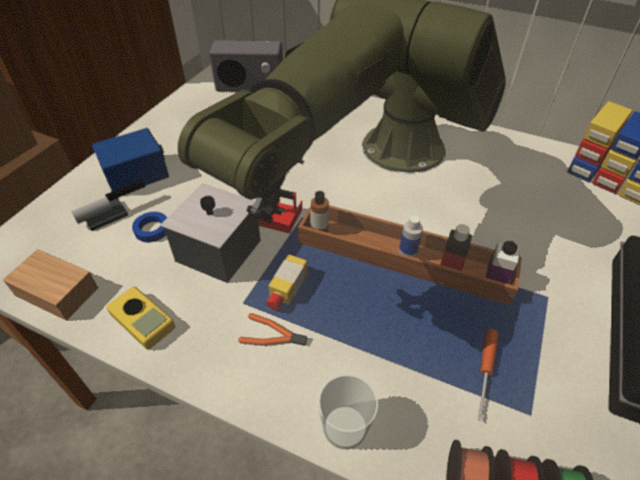

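View pics/t17.png

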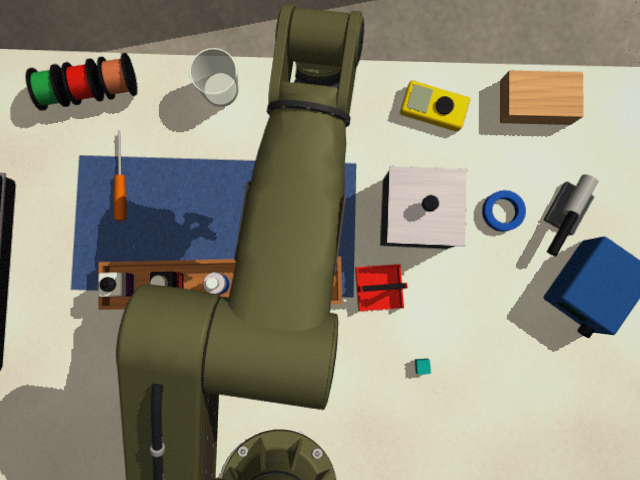

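White and black both stand upright. Checking reach for yellow's new spot and the cutters' height near it.

```bash
python3 - <<'E'
from bot import *
from kin import IK,FK
d=shot('scene');P,ok=cloud(d);m=(P[:,0]>.69)&(P[:,0]<.80)&(P[:,1]<.06)&(P[:,1]>-.16)&(P[:,2]>.008)&(P[:,2]<.1)
print('cutters',P[m].min(0),P[m].max(0),m.sum(),np.percentile(P[m][:,2],[50,95]))
S=P[(P[:,0]>.55)&(P[:,0]<.72)&(P[:,1]<-.04)&(P[:,1]>-.12)&(P[:,2]>.015)&(P[:,2]<.06)][:,:2]*1000
print('yellow',cv2.minAreaRect(S.astype(np.float32)))
# side/top face only
S=P[(P[:,0]>.55)&(P[:,0]<.72)&(P[:,1]<-.04)&(P[:,1]>-.12)&(P[:,2]>.042)&(P[:,2]<.056)][:,:2]*1000
print('yellow top',cv2.minAreaRect(S.astype(np.float32)))
app=np.array([-.7071,0,-.7071])
for a in (45,38):
    s,c=np.sin(np.radians(a)),np.cos(np.radians(a))
    print(IK(np.array([.631,-.077,.020]),Rw([0,1,0],[-s,0,-c]),[[-.1,1.2,.7,-.1,2,-1.7]]))
E
```

```text
cutters [ 0.6902 -0.1168  0.008 ] [0.7997 0.0228 0.0424] 897 [0.0137 0.0362]
yellow ((639.1443481445312, -76.88386535644531), (131.31460571289062, 50.11613845825195), 0.7708941698074341)
yellow top ((635.5765991210938, -76.93187713623047), (123.62676239013672, 50.11613845825195), 0.7708941698074341)
(np.float64(3.508317085181968e-28), array([-0.1408,  1.2019,  0.6924, -0.1107,  2.0253, -1.7194]))
(np.float64(1.9065939872033062e-24), array([-0.1448,  1.1121,  0.8193, -0.093 ,  1.8672, -1.7124]))
```

Emit:
jog_arm:
  series: [85, 4, -4, -10, 0.125, 0.003, 0.13, 85, 4, -4, -10, 0.125, 0.003, 0.13, 85, 4, -4, -15, 0.125, 0.003, 0.13, 85, 4, -4, -15, 0.125, 0.003, 0.13, 85, 2, -2, -20, 0.125, 0.003, 0.13]

```text
t: 46.65
tool_pos: [0.6348, -0.0701, 0.2271]
orientation: [-0.486, -0.029, 0.504, 0.713]
wrist_force: [0.2, -1.0, -0.2]
grip_width: 0.0851
```

Emit:
jog_arm:
  series: [85, 0, 0, -20, 0.12, 0, 0.13, 85, 0, 0, -20, 0.12, 0, 0.13, 85, 0, 0, -20, 0.12, 0, 0.13, 85, 0, 0, -20, 0.1, 0, 0.1, 85, 0, 0, 0, 0, 0, 0]

```text
t: 47.28
tool_pos: [0.6355, -0.065, 0.1458]
orientation: [-0.287, -0.264, 0.644, 0.659]
wrist_force: [1.1, -0.1, 0.5]
grip_width: 0.0851
```

```bash
python3 - <<'E'
from bot import *
grasp((638,-77),.5,0)
d=shot('wrist','w18.png')
P,ok=cloud(d);P=P.reshape(480,640,3);m=(P[...,2]>.036)&(P[...,2]<.055)&(P[...,0]>.55)&(P[...,0]<.75)&(P[...,1]<-.03)&(P[...,1]>-.13)
S=P[m][:,:2]*1000;print(len(S));print(cv2.minAreaRect(S.astype(np.float32)),S.min(0),S.max(0))
E
```

```text
t 47.27 q [-0.1278  1.065   0.6511 -0.1011  2.1903 -1.6836] F [ 1.0907 -0.0903  0.5454] w 85.1
p [635.4939 -65.0016 145.8478] jawX [ 0.0318  0.9993 -0.0216] app [-0.6966  0.0067 -0.7174] z [-0.7168  0.0379  0.6963]
d mm [  -2.4937  -12.042  -125.8478]
rot [0.0218 0.0147 0.0404]
app [-0.7071 -0.0062 -0.7071]
12074
((629.1353759765625, -79.31751251220703), (111.2989501953125, 49.00902557373047), 0.6099081635475159) [ 573.4793 -103.9767] [684.696  -54.7054]
```

View pics/w18.png

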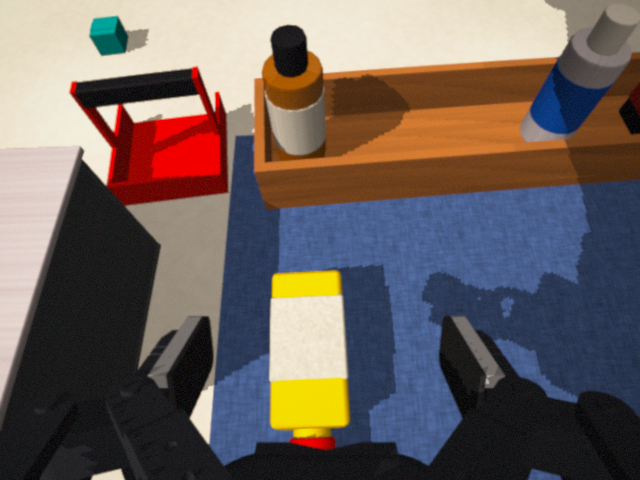

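The yellow bottle is in view with its base at x = 573.5 mm and centre y = −79 mm. It sits left of centre in the picture, so I'll shift y by −14.

Emit:
jog_arm:
  series: [85, -2, -13, -25, 0.022, 0.014, 0.04, 85, 0, -1, -35, 0, 0, 0, 85, 0, 0, -35, 0, 0, 0, 85, 0, 0, -15, 0, 0, 0, 85, 0, 0, 0, 0, 0, 0]

```text
t: 47.95
tool_pos: [0.6367, -0.0778, 0.0428]
orientation: [-0.281, -0.27, 0.652, 0.65]
wrist_force: [-0.6, 0.3, -0.4]
grip_width: 0.0851
```

```bash
python3 - <<'E'
from bot import *
grasp((638.5,-79),.6,0)
E
```

```text
t 47.95 q [-0.1386  1.179   0.6763 -0.1187  2.0492 -1.712 ] F [-0.5759  0.289  -0.3798] w 85.1
p [636.6981 -77.8393  42.8043] jawX [ 0.0034  0.9999 -0.0157] app [-0.6972 -0.0089 -0.7168] z [-0.7169  0.0134  0.6971]
d mm [ -3.1978  -1.2131 -22.8043]
rot [0.0157 0.014  0.0137]
app [-0.7071 -0.0074 -0.7071]
```

Emit:
jog_arm:
  series: [85, -3, -1, -10, 0.015, 0.014, 0.013, 85, 0, 0, -8, 0, 0, 0, 85, 0, 0, -4, 0, 0, 0, 40, 0, 0, 0, 0, 0, 0, 40, 0, 0, 0, 0, 0, 0]

```text
t: 48.58
tool_pos: [0.6349, -0.079, 0.0232]
orientation: [-0.271, -0.273, 0.656, 0.649]
wrist_force: [0.0, 0.0, 0.4]
grip_width: 0.0509
```

Emit:
jog_arm:
  series: [40, 0, 0, 0, 0, 0, 0, 40, 0, 0, 0, 0, 0, 0, 40, 0, 0, 0, 0, 0, 0, 40, 0, 0, 5, 0, 0, 0, 40, 0, 0, 20, 0, 0, 0]

```text
t: 49.2
tool_pos: [0.6344, -0.0789, 0.0479]
orientation: [-0.27, -0.272, 0.656, 0.65]
wrist_force: [-0.5, -0.4, -2.2]
grip_width: 0.0468
```

```bash
python3 - <<'E'
from bot import *
grasp((638.5,-79),.6,0)
d=shot('wrist','w19.png')
E
```

```text
t 49.2 q [-0.1403  1.1748  0.6771 -0.1209  2.0642 -1.734 ] F [-0.4615 -0.3983 -2.2283] w 46.8
p [634.3887 -78.8694  47.909 ] jawX [-0.0096  1.     -0.0013] app [-0.7056 -0.0077 -0.7086] z [-0.7086 -0.0059  0.7056]
d mm [ -0.8884  -0.183  -27.909 ]
rot [0.0013 0.0021 0.0009]
app [-0.7071 -0.0074 -0.7071]
```

View pics/w19.png

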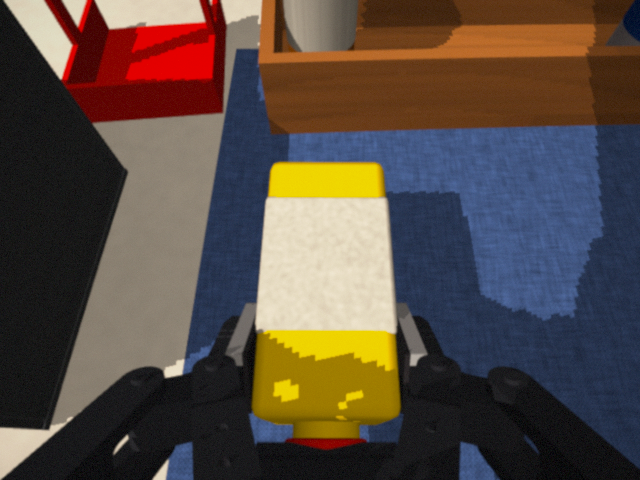

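Emit:
jog_arm:
  series: [40, 0, 0, 50, 0, 0, 0, 40, 0, 0, 50, -0.12, 0, -0.12, 40, 0, 5, 50, -0.12, 0, -0.12, 40, -12, 8, 40, -0.12, 0, -0.12, 40, -15, 8, 20, -0.12, 0, -0.12]

```text
t: 49.88
tool_pos: [0.6071, -0.0579, 0.2723]
orientation: [-0.48, -0.034, 0.523, 0.703]
wrist_force: [0.6, -0.5, -2.3]
grip_width: 0.047
```

Emit:
jog_arm:
  series: [40, -15, 8, 0, -0.128, 0, -0.128, 40, -15, 8, 0, -0.128, 0, -0.128, 40, -15, 8, 0, -0.128, 0, -0.128, 40, -15, 8, 0, -0.128, 0, -0.128, 40, -15, 8, 0, -0.128, 0, -0.128]

```text
t: 50.5
tool_pos: [0.5291, -0.0166, 0.2807]
orientation: [0.667, -0.286, -0.25, -0.64]
wrist_force: [1.1, 0.2, -2.4]
grip_width: 0.0472
```

```bash
python3 - <<'E'
from bot import *
place(-105,61,-1,190)
E
```

```text
t 50.5 q [-0.0703  0.6658  1.0379 -0.0818  2.2128 -0.0381] F [ 1.0778  0.1687 -2.3563] w 47.2
p [529.0925 -16.6294 280.685 ] jawX [ 0.7112 -0.061  -0.7003] app [-0.7023 -0.0162 -0.7117] z [ 0.0321  0.998  -0.0544]
d mm [-93.1572  46.3151 -90.685 ]
rot [-1.0493 -0.0335 -1.0343]
```

Emit:
jog_arm:
  series: [40, -11, 5, 0, -0.128, -0.004, -0.128, 40, -11, 5, 0, -0.128, -0.004, -0.128, 40, -11, 5, 0, -0.128, -0.004, -0.128, 40, -11, 6, 0, -0.128, -0.004, -0.128, 40, -11, 6, 0, -0.128, -0.004, -0.128]

```text
t: 51.12
tool_pos: [0.4714, 0.0113, 0.2865]
orientation: [0.712, -0.539, 0.082, -0.442]
wrist_force: [0.1, 0.8, -3.1]
grip_width: 0.0476
```

Emit:
jog_arm:
  series: [40, -11, 6, -20, -0.128, -0.004, -0.125, 40, -11, 5, -25, -0.128, -0.004, -0.125, 40, -8, 3, -25, -0.12, -0.003, -0.12, 40, 0, 0, -15, 0, 0, 0, 40, 0, 0, 0, 0, 0, 0]

```text
t: 51.75
tool_pos: [0.4404, 0.0259, 0.2046]
orientation: [0.669, -0.633, 0.272, -0.281]
wrist_force: [-1.0, 0.9, -2.5]
grip_width: 0.0476
```

```bash
python3 - <<'E'
from bot import *
place(-105,61,-1,None)
d=shot('scene');cv2.imwrite('pics/s20.png',cv2.resize(d['color'][100:340,160:480],None,fx=2.4,fy=2.4))
E
```

```text
t 51.75 q [-0.0007  0.5229  1.438  -0.0457  1.9474  1.5214] F [-1.002   0.8628 -2.5225] w 47.6
p [440.4383  25.8985 204.6212] jawX [ 0.0522 -0.9986  0.0079] app [-0.6934 -0.042  -0.7193] z [ 0.7186  0.0321 -0.6946]
d mm [  -4.503     3.7872 -131.6212]
rot [ 0.007   0.0178 -0.0015]
```

View pics/s20.png

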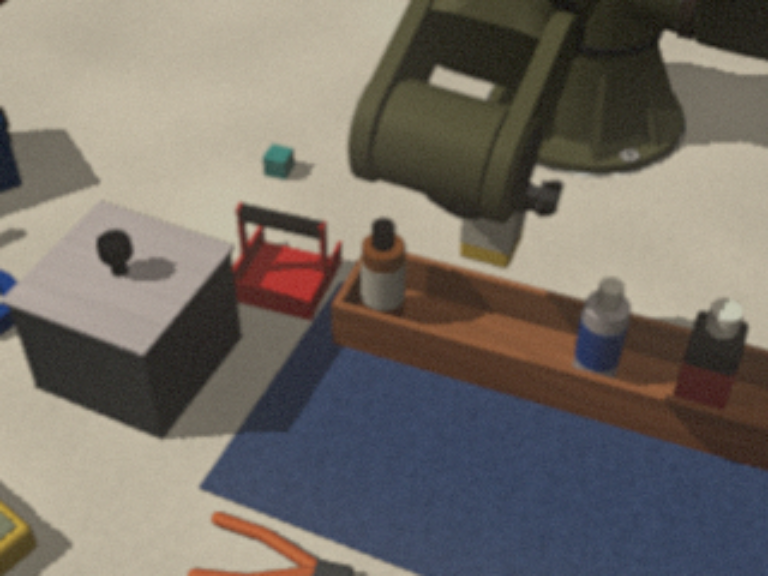

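The yellow bottle hangs upright between amber and aluminium with room on both sides. Descending.

Emit:
jog_arm:
  series: [40, -4, 3, -25, 0.007, 0.017, 0, 40, -1, 0, -40, 0, 0, 0, 40, -1, 0, -35, 0, 0, 0, 40, 0, 0, -8, 0, 0, 0, 40, 0, 0, 0, 0, 0, 0]

```text
t: 52.42
tool_pos: [0.4344, 0.0291, 0.0927]
orientation: [0.67, -0.635, 0.262, -0.28]
wrist_force: [-0.2, 1.0, -1.9]
grip_width: 0.0471
```

```bash
python3 - <<'E'
from bot import *
place(-105,61,-1,None)
E
```

```text
t 52.42 q [ 0.002   0.6671  1.5093 -0.0345  1.7481  1.5226] F [-0.2419  0.9785 -1.8714] w 47.1
p [434.442   29.145   92.6613] jawX [ 0.0558 -0.9984 -0.0056] app [-0.7049 -0.0354 -0.7084] z [ 0.7071  0.0435 -0.7058]
d mm [  1.4933   0.5407 -19.6613]
rot [-0.0057  0.0015 -0.005 ]
```

Emit:
jog_arm:
  series: [40, 1, 0, -7, -0.005, 0.001, -0.005, 40, 0, 0, -6, 0, 0, 0, 40, 0, 0, -4, 0, 0, 0, 40, 0, 0, 0, 0, 0, 0, 40, 0, 0, 0, 0, 0, 0]

```text
t: 53.05
tool_pos: [0.4367, 0.0292, 0.0767]
orientation: [0.669, -0.636, 0.265, -0.279]
wrist_force: [0.2, -0.5, -1.7]
grip_width: 0.0478
```

Emit:
jog_arm:
  series: [40, 0, 0, -1, 0, 0, 0, 40, 0, 0, -1, 0, 0, 0, 40, 0, 0, 0, 0, 0, 0, 40, 0, 0, 0, 0, 0, 0, 40, 0, 0, 0, 0, 0, 0]

```text
t: 53.68
tool_pos: [0.4368, 0.0292, 0.0749]
orientation: [0.669, -0.636, 0.265, -0.279]
wrist_force: [-1.1, 0.6, -2.3]
grip_width: 0.0471
```

Emit:
jog_arm:
  series: [40, 0, 0, -1.5, 0, 0, 0, 40, 0, 0, -1, 0, 0, 0, 40, 0, 0, 0, 0, 0, 0, 40, 0, 0, 0, 0, 0, 0, 40, 0, 0, 0, 0, 0, 0]

```text
t: 54.3
tool_pos: [0.4373, 0.0292, 0.0744]
orientation: [0.669, -0.636, 0.265, -0.279]
wrist_force: [-0.4, -0.7, -0.2]
grip_width: 0.0474
```

Emit:
jog_arm:
  series: [40, 0, 0, -1, 0, 0, 0, 40, 0, 0, 0, 0, 0, 0, 40, 0, 0, 0, 0, 0, 0, 40, 0, 0, 0, 0, 0, 0, 40, 0, 0, 0, 0, 0, 0]

```text
t: 54.92
tool_pos: [0.4375, 0.0291, 0.0744]
orientation: [0.669, -0.636, 0.265, -0.279]
wrist_force: [-0.6, 0.8, 1.9]
grip_width: 0.0475
```

Contact. Release, back out and go clear.

Emit:
jog_arm:
  series: [80, 0, 0, 0, 0, 0, 0, 80, 0, 0, 0, 0, 0, 0, 80, 0, 0, 0, 0, 0, 0, 80, 10, 0.5, 10, 0, 0, 0, 80, 30, 1.5, 30, 0, 0, 0]

```text
t: 55.55
tool_pos: [0.4775, 0.0312, 0.1146]
orientation: [0.669, -0.636, 0.264, -0.278]
wrist_force: [0.0, 0.1, 0.8]
grip_width: 0.0799
```

Emit:
jog_arm:
  series: [80, 40, 2, 40, 0, 0, 0, 80, 40, 2, 40, 0, 0, 0, 80, 0, 0, 50, 0, -0.1, 0, 80, 0, 0, 50, 0, -0.15, 0, 80, -40, -20, 40, 0, -0.15, 0]

```text
t: 56.18
tool_pos: [0.5253, 0.0165, 0.3367]
orientation: [0.605, -0.569, 0.39, -0.398]
wrist_force: [2.3, -0.9, 1.0]
grip_width: 0.0804
```

Emit:
jog_arm:
  series: [80, -50, -30, 0, 0, -0.15, 0, 80, -50, -30, 0, 0, -0.15, 0, 80, -50, -40, 0, 0, -0.05, 0, 80, -30, -50, 0, 0, 0, 0, 80, 0, -50, 0, 0, 0, 0]

```text
t: 56.8
tool_pos: [0.3484, -0.1808, 0.3475]
orientation: [0.528, -0.486, 0.492, -0.493]
wrist_force: [1.1, 0.7, 0.4]
grip_width: 0.0798
```

```bash
python3 - <<'E'
from bot import *
log()
d=shot('top','t21.png');shot('scene','s21.png')
P,ok=cloud(d);P=P.reshape(480,640,3)
m=((P[...,2]>.10)&(P[...,2]<.145)&(P[...,0]>.38)&(P[...,0]<.49)&(P[...,1]<.42)&(P[...,1]>-.16)).astype(np.uint8)
n,l,s,c=cv2.connectedComponentsWithStats(m)
for i in range(1,n):
    if s[i,4]>50:
        S=P[l==i];print(c[i].round(),s[i,4],S.mean(0)*1000,'zmax',np.percentile(S[:,2],98))
E
```

```text
t 56.8 q [-0.5407 -0.1281  1.7191 -0.0501  1.5533  0.9897] F [1.1343 0.7137 0.4027] w 79.8
p [ 348.3905 -180.7659  347.4924] jawX [ 0.0419 -0.9983  0.0404] app [-0.0281 -0.0416 -0.9987] z [ 0.9987  0.0407 -0.0298]
[269. 281.] 544 [437.3999  28.1364 120.609 ] zmax 0.14445977377604804
[325. 280.] 364 [441.5206 -83.602  114.903 ] zmax 0.13576699577307064
[111. 285.] 588 [421.3943 342.3304 118.1277] zmax 0.13948098616404045
[162. 284.] 566 [426.1478 240.2011 121.2033] zmax 0.14424840541427159
[213. 283.] 367 [429.6696 138.9369 115.6253] zmax 0.1358640943551107
```

View pics/t21.png

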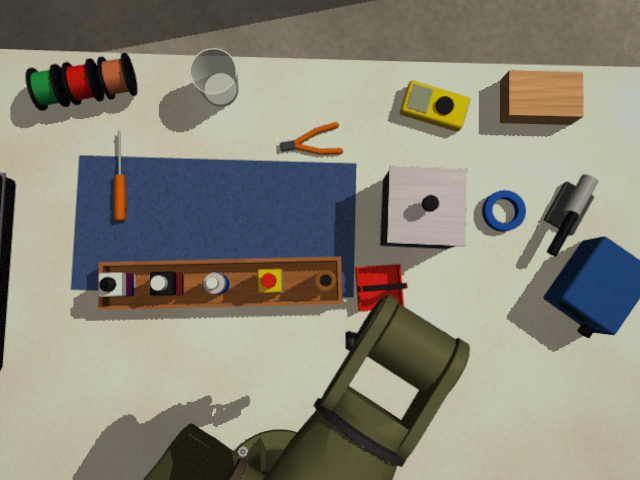

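View pics/s21.png

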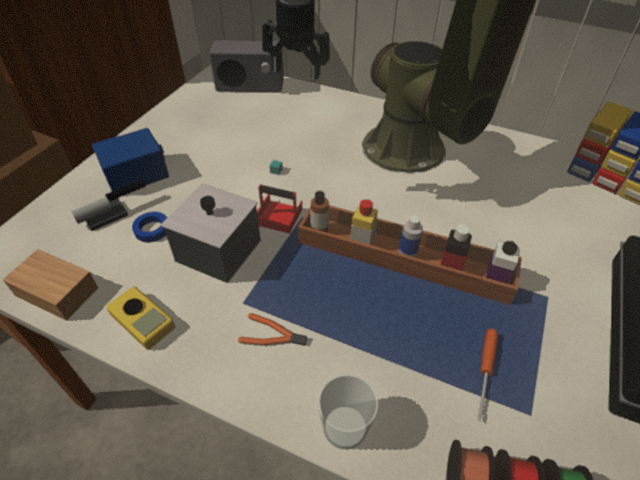

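All five bottles stand upright in the lane, their cap tops at the expected heights. The lid is on, the tray is upright, and the cutters, tape and screwdriver are unmoved. One idle call to come to rest, then hand in.

Emit:
jog_arm:
  series: [80, 0, 0, 0, 0, 0, 0, 80, 0, 0, 0, 0, 0, 0, 80, 0, 0, 0, 0, 0, 0, 80, 0, 0, 0, 0, 0, 0, 80, 0, 0, 0, 0, 0, 0]

```text
t: 57.52
tool_pos: [0.35, -0.181, 0.3479]
orientation: [0.527, -0.487, 0.492, -0.492]
wrist_force: [0.1, -0.2, 0.4]
grip_width: 0.0802
```

```bash
python3 - <<'E'
from h import *
d=shot('top');P,ok=cloud(d);S=P.reshape(480,640,3)[155:255,375:475].reshape(-1,3);S=S[(S[:,2]>.115)&(S[:,2]<.135)]
print('lid',cv2.minAreaRect((S[:,:2]*1000).astype(np.float32)),S[:,2].mean())
log();print(manip.hand_in())
E
```

```text
lid ((598.0151977539062, -284.57354736328125), (158.7804718017578, 158.8654022216797), 89.07073974609375) 0.12561572579878214
t 57.58 q [-0.539  -0.1236  1.7143 -0.0504  1.5551  0.9928] F [ 0.8688 -0.2074  0.152 ] w 80.1
p [ 349.9834 -181.0104  347.8606] jawX [ 0.0405 -0.9984  0.0398] app [-0.0294 -0.041  -0.9987] z [ 0.9987  0.0393 -0.0311]
the job is handed in; nothing more can be done
None
```

The job is done and handed in at about 58 s, with no verdict reported. I took the lid off and laid it flat on the bench, then tipped all three parts into the bin. The empty tray went back down right way up, and the lid went back on the bin. The black, white and yellow bottles were then stood upright in the lane.

**Last checks:**
- **Lid:** its plate top is at 125.6 mm against 125 mm expected for a seated lid. It is level and about 1.5 mm off the bin's centre.
- **Bottles:** all five stand upright in the lane, with cap tops within about 4 mm of the expected heights. The standing amber and aluminium bottles are within about 2 mm of where they started.
- **Parts:** all three were seen in the bin before the lid went back on.
- **Left alone:** the cutters, tape, screwdriver and turquoise cube look unmoved.

The yellow bottle was knocked about 35 mm aside partway through, so I measured it again before grasping it. No check failed or disagreed.

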